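Which parts tin is not empty? Rock, feel and sort

ROBOT

A 6-joint arm with a two-finger parallel gripper is mounted at the origin on the work surface. World frame = base frame: x ahead of the robot, y to its left, z up, the work surface at z = 0. Lengths are in m, angles in rad, forces in N, time in s.
With the tool pointing down it reaches from about 0.375 to 0.9 m from the base axis. Payload 3.1 kg.
Tool frame: the origin (TCP) lies midway between the tips of the shut fingers; the grasp point (between the pads) lies 19 mm behind it; z points along the fingers, y is the direction in which the jaws open and shut (so a half turn about z gives the same grasp; the last joint's range is limited). The gripper opens to 85 mm and grips with 20 to 120 N. Pads are 22 mm wide; open, the fingers measure 114 mm over their backs; the gripper's body (76 mm by 85 mm) begins 54 mm behind the grasp point. The pads swing forward as they close: fully open they stand 13 mm farther back than shut.
Start: joints at [-1.308, 0.527, 1.433, -0, 1.181, -0.178], TCP at [0.267, -0.565, 0.231] pointing down, gripper open.
Joint ranges: [-3.08, 3.08], [-0.75, 2.2], [0.22, 2.44], [-1.43, 4.57], [0, 2.65], [-2.85, 2.85]. Speed limits (rad/s): [2.79, 2.79, 3.14, 3.14, 3.14, 3.14].

INTERFACE

Orientations are given as a unit quaternion [x, y, z, w].
In Python, from station import manip gives the robot as it stands.
- The arm moves only by the tool servo_tool, never from a script. Its argument "motion" is a list of rows, each a list of 7 numbers: the shift along the tool's x, y, z in mm, then the turn, a rotation vector about the tool's x, y, z in rad, then the opening, from -1 (shut) to 1 (fully open), so that 0 is half open. In form: [[x, y, z, rx, ry, rz, hand], ...]. A call has 1 to 12 rows; each row shifts and turns the pose as measured when the row begins, along the tool's axes as they then stand; what a row does not reach is not made up. A row lasts 1/12 s, in which the tool goes at most 41.7 mm and 7.16 degrees, less where a joint would pass 70% of its speed; a pose out of reach is approached as far as the arm can. A call with a gripper value outside its range is refused whole. The fingers move at their own pace and stop on an object; "grip_force" is the grip in N (left out, the last holds). Time passes only in rows, so rows that do not move let the fingers close. It gives the time, the measured TCP pose, the force and the opening at its end, in the units of the state.
- manip.sense(): the state, without advancing time (a new reading comes with each control period).
- manip.snapshot(name): name is "scene" or "top"; returns a dict with "frame" (400x640x3 uint8, red, green, blue), "mtx" (3x3 intrinsics, pixels), "world_from_camera" (4x4, takes a point from camera to world coordinates). Camera axes: x right, y up, looking along -z (the intrinsics and any distortion apply to the point x, -y, -z); pixel columns grow to the right and rows downward; lengths in m; the calibration is good to about 2 mm. A picture is of the moment at which its call begins. There is no depth.
- manip.sign_off(): hands the job in, once; it reports no verdict.
The state is a dict: "t": time; "q": joint angles; "qd": joint speeds; "tau": joint torques, N m; "tcp_pos": TCP position; "tool_rot": TCP orientation; "force": force on the tool from outside, world axes, zero at the start; "ft_torque": the same for the moment, N m; "finger_gap": opening from 0.0 (shut) to 1.0 (fully open).
Only numpy, scipy, OpenCV 4.12 (cv2) and the standard library are available. Lean on these libraries where they do the work, as an engineer would, in place of code of your own. Each camera call takes 0.05 s, during which the arm holds its last target.

TASK

Three closed parts tins were emptied, but one still has something heavy rolling about inside. One at a time, in any order, pick up a tin, hold it clear of the bench and rock it well over (some 30 degrees) at least twice, back and forth, feeling for weight or rattle, and put it away before rocking the next: the two empty tins in the blue tray and the tin that is not empty in the red tray. Set each down upright and flat on the tray floor, without dropping it, and leave everything else where it is.

Things in the scene. Friction and masses are not known exactly. Their poses are not given: they have to be found in the camera images.
- tin_yellow: shut metal tin, blank yellow label on lid and ends; 120 mm long (its x), 52 wide (y), 56 high (z), walls 3; origin: centre of underside. Empty: 125 to 175 g. One tin, any of the three, also hides a loose steel ball (37 mm across, 185 to 225 g) that rolls to the low end when tipped along its length, up to 38 mm off centre. Grip across the width at mid-length, 40 N
- tin_green: shut metal tin, blank green label on lid and ends; 120 mm long (its x), 52 wide (y), 56 high (z), walls 3; origin: centre of underside. Empty: 125 to 175 g. One tin, any of the three, also hides a loose steel ball (37 mm across, 185 to 225 g) that rolls to the low end when tipped along its length, up to 38 mm off centre. Grip across the width at mid-length, 40 N
- tin_white: shut metal tin, blank white label on lid and ends; 120 mm long (its x), 52 wide (y), 56 high (z), walls 3; origin: centre of underside. Empty: 125 to 175 g. One tin, any of the three, also hides a loose steel ball (37 mm across, 185 to 225 g) that rolls to the low end when tipped along its length, up to 38 mm off centre. Grip across the width at mid-length, 40 N
- red_tray: fixed shallow red plastic tray, 160 mm (x) by 180 mm (y) outside, rim 15 mm high, walls 4 mm, inner floor 4 mm above the table; origin at the centre of its underside. For the one tin that still has something in it.
- blue_tray: fixed shallow blue plastic tray, 160 mm (x) by 180 mm (y) outside, rim 15 mm high, walls 4 mm, inner floor 4 mm above the table; origin at the centre of its underside. For the two empty tins; both fit side by side, long sides along the tray's x, centred 40 mm either side of its middle in y.
- carton: bystander, leave it alone: upright plain cardboard carton, 46 x 46 x 80 mm; origin at its underside's middle
- spool: bystander, leave it alone: grey wire spool standing on end, 60 mm across, 50 mm high; origin at its underside's middle
- screwdriver: bystander, leave it alone: green-handled screwdriver, 200 mm, lying flat; it lies along its x
- tape: bystander, leave it alone: roll of black tape lying flat, 90 mm across, 22 mm high; origin at its underside's middle
- brush: bystander, leave it alone: bench brush with a wooden handle, lying flat, about 200 mm long; it lies along its x
- multimeter: bystander, leave it alone: grey multimeter lying flat, 150 x 75 x 36 mm; origin at its underside's middle
- pen_pot: bystander, leave it alone: white pot, 80 mm across and 95 mm high, with pens standing out to 150 mm; origin at its underside's middle

How it is judged:
By the outcome, as a careful person would: the job done as asked, in the order asked, and still so for the second after the job is handed in, with the robot touching nothing.
It also fails if it takes over 72 s, if anything falls off the work surface, if the arm or the gripper's body presses on something with over 40 N, if the wrist force passes 120 N, or if a joint passes its speed limit or range.

## Working session

There is one attempt and no reset: what is moved stays moved. The work goes in short steps, Python scripts to look and compute and a tool call to move; the robot and the scene stay as the last step left them, time stands still between calls to the robot, and variables do not carry over. Pictures are saved under pics/ and viewed, and the job is handed in when it is done.

Besides the shell and the picture viewer there is one more tool, called after ">>>" as name([rows], argument=value, ...), one row to a line, values as JSON. servo_tool: Moves the arm, as the interface text tells. Its arguments: {"type":"object","properties":{"motion":{"type":"array"},"grip_force":{"type":"number"}},"required":["motion"]}

```bash
mkdir -p pics; ls; python3 - <<'E'
from station import manip
import cv2,numpy as np
print(manip.sense())
for n in("scene","top"):
    s=manip.snapshot(n)
    cv2.imwrite(f"pics/{n}0.png",s["frame"][:,:,::-1])
    np.savez(f"{n}0.npz",**s)
    print(n,s.keys(),s["mtx"],s["world_from_camera"])
E
```

```text
pics
{'t': 0.0, 'q': array([-1.30751037e+00,  5.28480721e-01,  1.43391232e+00, -5.27931207e-06,
        1.18135453e+00, -1.78492410e-01]), 'qd': array([-0.00148933,  0.00075324,  0.000916  , -0.0006066 , -0.00160771,
        0.00172397]), 'tau': array([-4.07634270e-04, -4.42353272e+01, -1.78023309e+01, -1.70141980e-04,
        8.55043007e-03, -6.02997886e-06]), 'tcp_pos': array([ 0.26705939, -0.56428563,  0.23032147]), 'tool_rot': array([ 9.75702230e-01,  2.19098144e-01, -4.81057971e-05, -1.07638653e-03]), 'force': array([ 0.41285591, -0.30806864,  0.21511165]), 'ft_torque': array([ 0.0259036 , -0.08304096, -0.02850825]), 'finger_gap': 1.0026719097432162}
scene dict_keys(['frame', 'mtx', 'world_from_camera']) [[381.03076403   0.         324.31823701]
 [  0.         381.03076403 199.93691248]
 [  0.           0.           1.        ]] [[-0.5700305  -0.48676236  0.66191211  1.33526577]
 [ 0.82161533 -0.34130545  0.45657292  0.5590932 ]
 [ 0.0036717   0.80409762  0.59448594  0.78032332]
 [ 0.          0.          0.          1.        ]]
top dict_keys(['frame', 'mtx', 'world_from_camera']) [[503.62949576   0.         318.19845971]
 [  0.         503.62949576 194.46146128]
 [  0.           0.           1.        ]] [[ 0.02352761  0.99627694 -0.08293793  0.37386464]
 [-0.99965595  0.02248275 -0.01350974 -0.01400504]
 [-0.01159477  0.08322725  0.99646314  1.86351931]
 [ 0.          0.          0.          1.        ]]
```

View pics/scene0.png

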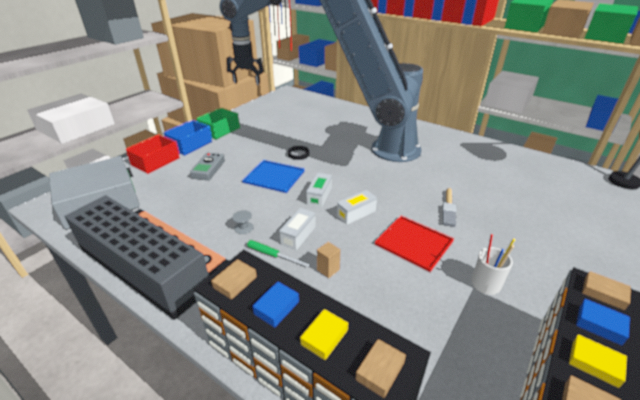

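View pics/top0.png

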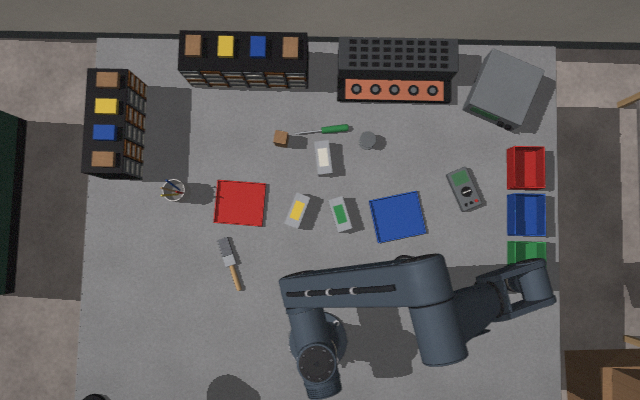

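The top view shows the tin labels at about yellow (297,210), green (341,214) and white (323,157), with the red tray at (241,203) and the blue tray at (398,216). The scene view shows the same layout. I'll zoom in and measure.

```bash
python3 - <<'E'
import cv2,numpy as np
t=np.load("top0.npz")["frame"][:,:,::-1]; s=np.load("scene0.npz")["frame"][:,:,::-1]
cv2.imwrite("pics/t_crop.png",cv2.resize(t[130:250,205:435],None,fx=3.4,fy=3.4,interpolation=cv2.INTER_CUBIC))
cv2.imwrite("pics/s_crop.png",cv2.resize(s[150:280,235:460],None,fx=3.5,fy=3.5,interpolation=cv2.INTER_CUBIC))
E
```

```text
(no output)
```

View pics/t_crop.png

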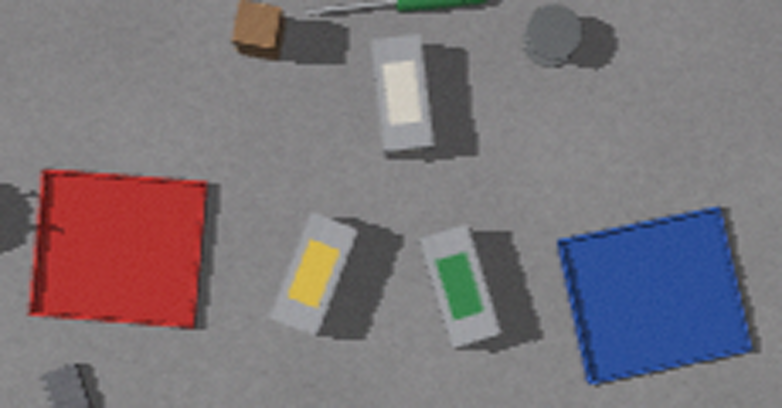

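View pics/s_crop.png

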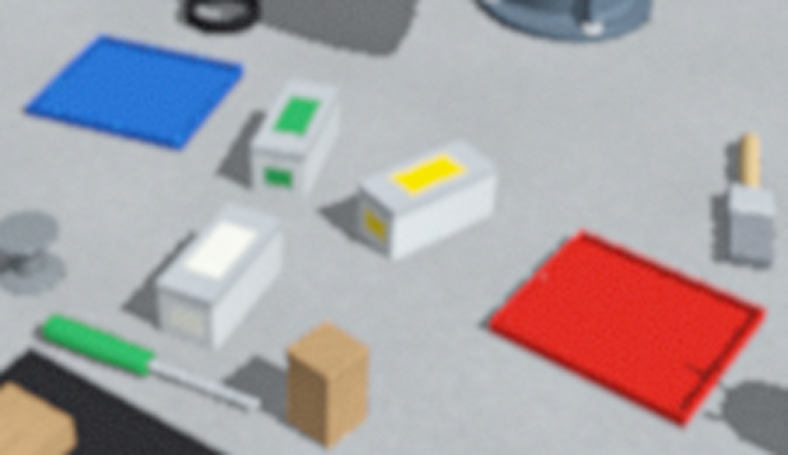

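The crops show all three tins separate and upright. Each has a lid label, and a label on the end that faces the scene camera. Both trays are empty. Next: masks, label centroids triangulated from the two views, and tray corners.

```bash
cat > h.py <<'E'
import cv2,numpy as np
def ray(S,uv):
    uv=np.atleast_2d(uv).astype(float);M=S["mtx"];T=S["world_from_camera"]
    d=np.c_[(uv[:,0]-M[0,2])/M[0,0],-(uv[:,1]-M[1,2])/M[1,1],-np.ones(len(uv))]
    return T[:3,3],d@T[:3,:3].T
def onz(S,uv,z):
    o,d=ray(S,uv);k=(z-o[2])/d[:,2];return o+d*k[:,None]
def tri(A,ua,B,ub):
    A_=np.zeros((3,3));b=np.zeros(3);R=[]
    for S,u in((A,ua),(B,ub)):
        o,d=ray(S,u);d=d[0]/np.linalg.norm(d[0]);P=np.eye(3)-np.outer(d,d);A_+=P;b+=P@o;R.append((P,o))
    x=np.linalg.solve(A_,b);return x,[np.linalg.norm(P@(x-o))*1e3 for P,o in R]
def comps(S,box,fn,amin):
    f=S["frame"];x0,y0,x1,y1=box
    hsv=cv2.cvtColor(f,cv2.COLOR_RGB2HSV).astype(int);m=fn(hsv,f.astype(int)).astype(np.uint8)
    k=np.zeros_like(m);k[y0:y1,x0:x1]=1;m*=k
    n,l,st,c=cv2.connectedComponentsWithStats(m,connectivity=8)
    o=[(st[i,4],c[i],(l==i)) for i in range(1,n) if st[i,4]>=amin]
    return sorted(o,key=lambda a:-a[0])
def rect(mask):
    cs,_=cv2.findContours(mask.astype(np.uint8),cv2.RETR_EXTERNAL,cv2.CHAIN_APPROX_NONE)
    return max(cs,key=len)[:,0,:]
C={"yellow":lambda h,f:(h[...,0]>18)&(h[...,0]<35)&(h[...,1]>110),
"green":lambda h,f:(h[...,0]>55)&(h[...,0]<90)&(h[...,1]>100),
"red":lambda h,f:((h[...,0]<6)|(h[...,0]>174))&(h[...,1]>140),
"blue":lambda h,f:(h[...,0]>100)&(h[...,0]<125)&(h[...,1]>130),
"white":lambda h,f:(f.min(-1)>170)&(f[...,0]-f[...,2]>4)}
E
python3 - <<'E'
from h import *
T=np.load("top0.npz");S=np.load("scene0.npz")
bt=(205,130,435,250)
for n,bs in(("yellow",(335,185,385,225)),("green",(300,170,335,208)),("white",(275,205,320,252))):
    a=comps(T,bt,C[n],12);b=comps(S,bs,C[n],12)
    print(n,[(x[0],x[1].round(1)) for x in a],[(x[0],x[1].round(1)) for x in b])
    x,e=tri(T,a[0][1],S,b[0][1]);print("  tri",x.round(4),np.round(e,1))
    for L,q in((T,a),(S,b)):
        ys,xs=np.nonzero(q[0][2]);P=onz(L,np.c_[xs,ys],x[2])[:,:2]
        w,v=np.linalg.eigh(np.cov(P.T));r=cv2.minAreaRect((P*1e3).astype(np.float32))
        print("  ang",np.degrees(np.arctan2(v[1,1],v[0,1]))%180,np.sqrt(12*w)*1e3,P.mean(0).round(4),[np.round(k,1) for k in r])
for n,bs in(("red",(370,210,460,275)),("blue",(240,155,308,195))):
  for L,b in((T,bt),(S,bs)):
    q=comps(L,b,C[n],200);c=rect(q[0][2]);P=onz(L,c,.015)[:,:2]
    r=cv2.minAreaRect((P*1e3).astype(np.float32));print(n,q[0][0],[np.round(k,1) for k in r],cv2.boxPoints(r).round(0).tolist())
f=T["frame"];print(f[150:165,323])
E
```

```text
yellow [(np.int32(165), array([296.8, 210. ]))] [(np.int32(100), array([356.8, 199.4])), (np.int32(19), array([341.9, 213.9]))]
  tri [0.4665 0.0863 0.0559] [0.2 0.2]
  ang 159.00529568615985 [32.49087731 65.92790313] [0.4666 0.0862] [array([466.8,  86. ]), array([32.1, 65.4]), np.float64(69.7)]
  ang 159.4504666325001 [28.62264693 60.82747468] [0.4663 0.0865] [array([465.7,  86.5]), array([28.1, 60.1]), np.float64(70.1)]
green [(np.int32(151), array([339.8, 213.7])), (np.int32(54), array([331.6, 130.7]))] [(np.int32(75), array([319.3, 182.5])), (np.int32(23), array([314.3, 200.3]))]
  tri [ 0.4566 -0.0683  0.056 ] [0.3 0.3]
  ang 17.993012178026902 [30.44308844 63.7423738 ] [ 0.4568 -0.0685] [array([456.8, -68.7]), array([63.6, 30.3]), np.float64(17.9)]
  ang 20.050342881732092 [27.83817626 56.88412928] [ 0.4563 -0.0682] [array([455.9, -68.7]), array([55.7, 26.4]), np.float64(19.3)]
white [(np.int32(173), array([322.8, 156.9]))] [(np.int32(55), array([297.8, 220.9]))]
  tri [ 0.6609 -0.0022  0.0565] [0.7 0.7]
  ang 8.082438731523865 [34.47555623 67.0345651 ] [ 0.6613 -0.0028] [array
[... 281 characters left out ...]
.0, 207.0], [576.0, 386.0], [417.0, 395.0]]
red 2292 [array([498.5, 304. ]), array([179.9, 161.7]), np.float64(86.6)] [[413.0, 219.0], [574.0, 209.0], [585.0, 389.0], [423.0, 399.0]]
blue 2121 [array([ 453.6, -279.7]), array([158.3, 179.2]), np.float64(13.1)] [[356.0, -210.0], [397.0, -385.0], [551.0, -349.0], [510.0, -174.0]]
blue 1169 [array([ 462.3, -270.3]), array([164.4, 179.8]), np.float64(13.4)] [[362.0, -202.0], [403.0, -377.0], [563.0, -339.0], [521.0, -164.0]]
[[207 200 190]
 [204 199 187]
 [207 201 191]
 [203 199 187]
 [205 200 190]
 [206 201 189]
 [209 203 193]
 [206 199 188]
 [205 201 189]
 [207 202 192]
 [208 201 192]
 [204 198 188]
 [204 200 189]
 [208 204 192]
 [209 205 192]]
```

```bash
python3 - <<'E'
from h import *
T=np.load("top0.npz");S=np.load("scene0.npz")
bt=(205,130,435,250)
def corners(L,b,n):
    q=comps(L,b,C[n],200);c=rect(q[0][2]);P=(onz(L,c,.0)[:,:2]*1e3).astype(np.float32)
    hull=cv2.convexHull(P); 
    a=cv2.approxPolyN(hull,4,ensure_convex=True).reshape(-1,2)
    M=L["mtx"];W=L["world_from_camera"]
    X=np.c_[a/1e3,np.zeros(4)];X=(X-W[:3,3])@W[:3,:3]
    uv=np.c_[M[0,0]*X[:,0]/-X[:,2]+M[0,2],M[1,1]*-X[:,1]/-X[:,2]+M[1,2]]
    return a,uv
for n,bs in(("red",(370,210,460,275)),("blue",(240,155,308,195))):
    a,ua=corners(T,bt,n);b,ub=corners(S,bs,n)
    for i in range(4):
        j=np.argmin(np.linalg.norm(b-a[i],axis=1))
        x,e=tri(T,ua[i],S,ub[j]);print(n,ua[i].round(1),ub[j].round(1),(x*1e3).round(1),np.round(e,1))
s=S["frame"][:,:,::-1];t=T["frame"][:,:,::-1]
o=[cv2.resize(k,(390,290),interpolation=cv2.INTER_NEAREST) for k in(s[210:275,370:460],s[150:200,240:310],t[175:230,208:272],t[185:245,365:432])]
cv2.imwrite("pics/trays.png",np.vstack([np.hstack(o[:2]),np.hstack(o[2:])]))
E
```

```text
red [213.1 222.2] [453.6 239. ] [416.7 396.    9.7] [0. 0.]
red [261.6 226. ] [400.2 215.8] [407.2 216.7   9.6] [0.1 0.1]
red [265.4 183. ] [373.3 242.7] [566.8 207.2   8.4] [1. 1.]
red [217.3 179.3] [430.2 271.1] [576.4 387.8   6.6] [0.1 0.1]
blue [368.5 200.3] [286.  192.1] [ 510.7 -174.8    4.1] [0.8 0.8]
blue [377.7 242.6] [304.8 169.1] [ 355.4 -210.     7.6] [1.4 1.4]
blue [425.8 232.6] [263.4 159.6] [ 395.9 -384.7   10.3] [1.5 1.5]
blue [416.2 190.4] [241.6 181.4] [ 551.6 -350.4    4.3] [0.5 0.5]
```

View pics/trays.png

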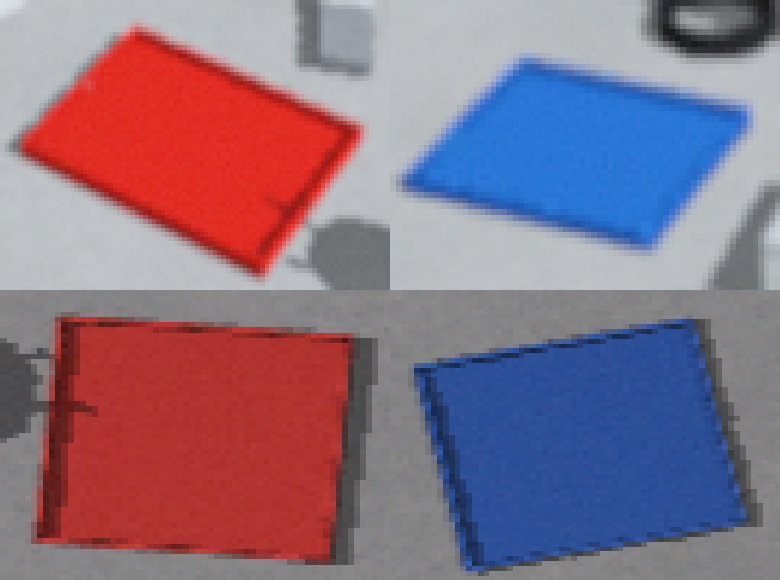

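Measured positions (lid height 56 mm, matching the text):

| Item | x, y (mm) | Yaw |
|---|---|---|
| yellow | 466.5, 86.3 | 159° (the same as -21°) |
| green | 456.7, -68.4 | 18.5° |
| white | 661, -2.3 | 8° |
| red tray | 492, 302 | -3.3° |
| blue tray | 453.5, -280 | 13° |

The corner heights of 4–10 mm fit the 15 mm rims. Next is a motion planner that prints tool-axis rows.

```bash
cat > plan.py <<'E'
import sys,numpy as np
from station import manip
from scipy.spatial.transform import Rotation as R
from scipy.linalg import fractional_matrix_power as fmp
# usage: plan.py x y z(mm) psi(deg) n
s=manip.sense()
x,y,z,p,n=[float(a) for a in sys.argv[1:6]]
T0=np.eye(4);T0[:3,:3]=R.from_quat(s["tool_rot"]).as_matrix();T0[:3,3]=s["tcp_pos"]*1e3
p=np.radians(p);T1=np.eye(4);T1[:3,:3]=np.c_[[np.cos(p),np.sin(p),0],[np.sin(p),-np.cos(p),0],[0,0,-1]];T1[:3,3]=[x,y,z]
D=np.linalg.inv(T0)@T1
print("t",round(s["t"],2),"tcp",T0[:3,3].round(1),"psi",np.degrees(np.arctan2(T0[1,0],T0[0,0])).round(1),"tilt",np.degrees(np.arccos(-T0[2,2])).round(1),"F",s["force"].round(2),"M",s["ft_torque"].round(3),"gap mm",round(85*s["finger_gap"],1))
print("total",D[:3,3].round(1),R.from_matrix(D[:3,:3]).as_rotvec().round(3))
E_=np.real(fmp(D,1/n));print("row",E_[:3,3].round(1),R.from_matrix(E_[:3,:3]).as_rotvec().round(4),"|d|",np.linalg.norm(E_[:3,3]).round(1))
E
python3 plan.py 456.7 -68.4 150 18.5 14; python3 plan.py 456.7 -68.4 150 18.5 16
```

```text
t 0.1 tcp [ 267.1 -564.3  230.4] psi 25.3 tilt 0.1 F [-0.28 -0.32 -0.47] M [ 0.021 -0.014 -0.022] gap mm 84.7
total [ 383.4 -367.1   81.3] [-0.002 -0.     0.119]
row [ 25.9 -27.7   5.8] [-0.0001 -0.      0.0085] |d| 38.4
t 0.1 tcp [ 267.1 -564.3  230.4] psi 25.3 tilt 0.1 F [-0.28 -0.32 -0.47] M [ 0.021 -0.014 -0.022] gap mm 84.7
total [ 383.4 -367.1   81.3] [-0.002 -0.     0.119]
row [ 22.7 -24.3   5.1] [-0.0001 -0.      0.0074] |d| 33.6
```

>>> servo_tool([
  [26,-28,5,0,0,0.0085,1],
  [26,-28,5,0,0,0.0085,1],
  [26,-28,5,0,0,0.0085,1],
  [26,-28,5,0,0,0.0085,1],
  [26,-28,5,0,0,0.0085,1],
  [26,-28,5,0,0,0.0085,1],
  [26,-28,5,0,0,0.0085,1],
  [26,-28,5,0,0,0.0085,1],
  [26,-28,5,0,0,0.0085,1],
  [26,-28,5,0,0,0.0085,1],
  [26,-28,5,0,0,0.0085,1],
  [26,-28,5,0,0,0.0085,1],
], grip_force=40)

```text
t: 1.1
tcp_pos: [0.4294, -0.1268, 0.1634]
tool_rot: [0.987, 0.158, -0.001, 0.002]
force: [0.6, -0.4, 0.6]
finger_gap: 1.001
```

```bash
python3 plan.py 456.7 -68.4 100 18.5 6
```

```text
t 1.1 tcp [ 429.4 -126.8  163.4] psi 18.2 tilt 0.2 F [ 0.63 -0.36  0.57] M [-0.027 -0.011 -0.065] gap mm 85.1
total [ 44.3 -47.2  63.2] [ 0.003  0.003 -0.005]
row [ 7.4 -7.8 10.5] [ 0.0006  0.0005 -0.0009] |d| 15.1
```

>>> servo_tool([
  [15,-16,20,0,0,0,1],
  [15,-16,20,0,0,0,1],
  [10,-11,15,0.003,0.003,-0.005,1],
  [4,-4,8,0,0,0,1],
  [0,0,0,0,0,0,1],
])

```text
t: 1.52
tcp_pos: [0.4586, -0.0582, 0.0972]
tool_rot: [0.986, 0.166, 0.0, -0.0]
force: [0.1, 0.5, -0.1]
finger_gap: 0.997
```

```bash
python3 plan.py 456.7 -68.4 14 18.5 6
```

```text
t 1.52 tcp [458.6 -58.2  97.2] psi 19.1 tilt 0.0 F [ 0.14  0.53 -0.05] M [ 0.059 -0.075  0.013] gap mm 84.8
total [-5.2  9.1 83.2] [-0.    -0.001  0.011]
row [-0.9  1.5 13.9] [-0.     -0.0001  0.0018] |d| 14.0
```

>>> servo_tool([
  [-5,9,0,0,0,0.01,1],
  [0,0,0,0,0,0,1],
  [0,0,20,0,0,0,1],
  [0,0,25,0,0,0,1],
  [0,0,20,0,0,0,1],
  [0,0,10,0,0,0,1],
  [0,0,0,0,0,0,1],
])

```text
t: 2.1
tcp_pos: [0.461, -0.0797, 0.025]
tool_rot: [0.988, 0.155, 0.006, 0.004]
force: [0.7, -0.7, -0.1]
finger_gap: 1.003
```

```bash
python3 plan.py 456.7 -68.4 14 18.5 1
```

```text
t 2.1 tcp [461.  -79.7  25. ] psi 17.9 tilt 0.9 F [ 0.68 -0.7  -0.12] M [-0.034  0.03   0.024] gap mm 85.2
total [ -0.7 -12.2  10.9] [ 0.011 -0.011 -0.011]
row [ -0.7 -12.2  10.9] [ 0.0108 -0.011  -0.0112] |d| 16.4
```

>>> servo_tool([
  [0,0,0,0,0,0,1],
  [0,0,0,0,0,0,1],
])

```text
t: 2.27
tcp_pos: [0.4614, -0.0824, 0.0261]
tool_rot: [0.988, 0.153, 0.007, 0.005]
force: [-0.2, 0.7, 0.2]
finger_gap: 0.998
```

```bash
python3 plan.py 456.7 -68.4 14 18.5 1; python3 -c "
from station import manip
s=manip.sense();print(s['qd'].round(3))"
```

```text
t 2.27 tcp [461.4 -82.4  26.1] psi 17.6 tilt 1.0 F [-0.16  0.67  0.15] M [ 0.027  0.017 -0.053] gap mm 84.8
total [ -0.4 -14.9  12. ] [ 0.012 -0.012 -0.015]
row [ -0.4 -14.9  12. ] [ 0.0121 -0.0121 -0.0153] |d| 19.1
[-0.022 -0.019 -0.008 -0.001  0.009 -0.001]
```

>>> servo_tool([
  [0,-5,0,0.006,-0.006,-0.008,1],
  [0,-4,0,0.006,-0.006,-0.007,1],
  [0,0,0,0,0,0,1],
])

```text
t: 2.52
tcp_pos: [0.4597, -0.0751, 0.0288]
tool_rot: [0.987, 0.16, 0.002, 0.001]
force: [-0.3, 0.0, 0.2]
finger_gap: 0.998
```

```bash
python3 plan.py 456.7 -68.4 14 18.5 1; python3 -c "
from station import manip
s=manip.sense();print(s['qd'].round(3))"
```

```text
t 2.52 tcp [459.7 -75.1  28.8] psi 18.4 tilt 0.2 F [-0.29  0.04  0.19] M [-0.03   0.025 -0.033] gap mm 84.8
total [-0.8 -7.3 14.8] [ 0.002 -0.003 -0.002]
row [-0.8 -7.3 14.8] [ 0.0025 -0.0029 -0.0015] |d| 16.5
[-0.005 -0.02   0.    -0.004  0.002 -0.001]
```

>>> servo_tool([
  [0,-4,6,0.002,-0.002,0,1],
  [0,-3,6,0,0,0,1],
  [0,0,4,0,0,0,1],
  [0,0,0,0,0,0,1],
])

```text
t: 2.85
tcp_pos: [0.4584, -0.0673, 0.0129]
tool_rot: [0.987, 0.161, 0.002, 0.001]
force: [-0.3, -0.2, -0.1]
finger_gap: 0.998
```

```bash
python3 plan.py 456.7 -68.4 14 18.5 1
```

```text
t 2.85 tcp [458.4 -67.3  12.9] psi 18.5 tilt 0.2 F [-0.25 -0.24 -0.1 ] M [ 0.038  0.009 -0.065] gap mm 84.8
total [-2.   0.6 -1.1] [ 0.003 -0.003  0.   ]
row [-2.   0.6 -1.1] [ 0.0026 -0.0033  0.0005] |d| 2.4
```

Now aligned to within 2.5 mm. Closing.

>>> servo_tool([
  [-1.5,0,-1,0.002,-0.003,0,-1],
  [0,0,0,0,0,0,-1],
  [0,0,0,0,0,0,-1],
  [0,0,0,0,0,0,-1],
  [0,0,0,0,0,0,-1],
  [0,0,0,0,0,0,-1],
], grip_force=40)

```text
t: 3.35
tcp_pos: [0.4564, -0.0674, 0.0131]
tool_rot: [0.987, 0.161, -0.001, -0.0]
force: [0.8, 0.4, -0.6]
finger_gap: 0.603
```

```bash
python3 plan.py 456.7 -68.4 200 18.5 10
```

```text
t 3.35 tcp [456.4 -67.4  13.1] psi 18.6 tilt 0.1 F [ 0.78  0.4  -0.62] M [ 0.075 -0.031  0.007] gap mm 51.3
total [  -0.3    0.9 -186.9] [-0.001  0.001  0.001]
row [ -0.    0.1 -18.7] [-0.0001  0.0001  0.0001] |d| 18.7
```

>>> servo_tool([
  [0,0,-8,0,0,0,-1],
  [0,0,-18,0,0,0,-1],
  [0,0,-24,0,0,0,-1],
  [0,0,-28,0,0,0,-1],
  [0,0,-28,0,0,0,-1],
  [0,0,-24,0,0,0,-1],
  [0,0,-14,0,0,0,-1],
  [0,0,-6,0,0,0,-1],
  [0,0,0,0,0,0,-1],
  [0,0,0,0,0,0,-1],
])

```text
t: 4.18
tcp_pos: [0.4538, -0.0668, 0.1717]
tool_rot: [0.987, 0.161, -0.003, -0.002]
force: [0.1, 1.0, -1.6]
finger_gap: 0.608
```

```bash
python3 plan.py 456.7 -68.4 200 18.5 1
```

```text
t 4.18 tcp [453.8 -66.8 171.7] psi 18.5 tilt 0.4 F [ 0.08  1.02 -1.55] M [-0.078 -0.033 -0.017] gap mm 51.6
total [  2.1   2.3 -28.3] [-0.004  0.005  0.   ]
row [  2.1   2.3 -28.3] [-0.0039  0.0052  0.    ] |d| 28.5
```

>>> servo_tool([
  [0,0,-8,0,0.08,0,-1],
  [0,0,-6,0,0.11,0,-1],
  [0,0,0,0,0.12,0,-1],
  [0,0,0,0,0.12,0,-1],
  [0,0,0,0,0.12,0,-1],
  [0,0,0,0,0.06,0,-1],
  [0,0,0,0,0,0,-1],
  [0,0,0,0,0,0,-1],
])

```text
t: 4.85
tcp_pos: [0.4496, -0.0591, 0.1777]
tool_rot: [0.961, 0.158, 0.222, -0.054]
force: [0.4, -0.1, -1.2]
finger_gap: 0.602
```

```bash
python3 plan.py 456.7 -68.4 200 18.5 1
```

```text
t 4.85 tcp [449.6 -59.1 177.7] psi 18.1 tilt 26.4 F [ 0.44 -0.05 -1.17] M [-0.179  0.278  0.072] gap mm 51.2
total [ 13.3  10.3 -18.7] [-0.036 -0.46   0.002]
row [ 13.3  10.3 -18.7] [-0.0365 -0.4599  0.0024] |d| 25.1
```

>>> servo_tool([
  [0,0,0,0,0.1,0,-1],
  [0,0,0,0,0.1,0,-1],
  [0,0,0,0,0.03,0,-1],
  [0,0,0,0,0,0,-1],
])

```text
t: 5.18
tcp_pos: [0.4498, -0.0557, 0.1755]
tool_rot: [0.942, 0.157, 0.288, -0.073]
force: [0.6, -0.2, -1.5]
finger_gap: 0.597
```

```bash
python3 plan.py 456.7 -68.4 200 18.5 1
```

```text
t 5.18 tcp [449.8 -55.7 175.5] psi 17.9 tilt 34.6 F [ 0.6  -0.16 -1.53] M [-0.148  0.416 -0.061] gap mm 50.8
total [ 16.   13.1 -19.5] [-0.052 -0.601  0.007]
row [ 16.   13.1 -19.5] [-0.0523 -0.6015  0.0071] |d| 28.5
```

>>> servo_tool([
  [0,0,0,0,-0.12,0,-1],
  [0,0,0,0,-0.12,0,-1],
  [0,0,0,0,-0.12,0,-1],
  [0,0,0,0,-0.12,0,-1],
  [0,0,0,0,-0.12,0,-1],
  [0,0,0,0,-0.12,0,-1],
  [0,0,0,0,-0.12,0,-1],
  [0,0,0,0,-0.12,0,-1],
  [0,0,0,0,-0.12,0,-1],
  [0,0,0,0,-0.12,0,-1],
  [0,0,0,0,-0.12,0,-1],
  [0,0,0,0,-0.02,0,-1],
])

```text
t: 6.18
tcp_pos: [0.4573, -0.0508, 0.1769]
tool_rot: [0.958, 0.178, -0.224, 0.023]
force: [0.9, 0.4, -1.3]
finger_gap: 0.602
```

```bash
python3 plan.py 456.7 -68.4 200 18.5 1
```

```text
t 6.18 tcp [457.3 -50.8 176.9] psi 21.6 tilt 26.0 F [ 0.92  0.42 -1.34] M [ 0.076 -0.406  0.023] gap mm 51.1
total [-16.4  15.5 -18.3] [-0.028  0.453  0.043]
row [-16.4  15.5 -18.3] [-0.0277  0.4528  0.0432] |d| 29.0
```

>>> servo_tool([
  [0,3,0,0,-0.12,0.01,-1],
  [0,3,0,0,-0.12,0.01,-1],
  [0,0,0,0,-0.06,0.01,-1],
  [0,0,0,0,0,0,-1],
])

```text
t: 6.52
tcp_pos: [0.4674, -0.0571, 0.1768]
tool_rot: [0.915, 0.152, -0.366, 0.071]
force: [1.2, 1.2, -2.8]
finger_gap: 0.602
```

```bash
python3 plan.py 456.7 -68.4 200 18.5 1
```

```text
t 6.52 tcp [467.4 -57.1 176.8] psi 18.3 tilt 43.8 F [ 1.22  1.19 -2.82] M [ 0.198 -0.519  0.035] gap mm 51.1
total [-26.    7.5  -7.1] [0.023 0.764 0.007]
row [-26.    7.5  -7.1] [0.0226 0.7638 0.0067] |d| 28.0
```

>>> servo_tool([
  [0,0,0,0,0.12,0,-1],
  [0,0,0,0,0.12,0,-1],
  [0,0,0,0,0.12,0,-1],
  [0,0,0,0,0.12,0,-1],
  [0,0,0,0,0.12,0,-1],
  [0,0,0,0,0.12,0,-1],
  [0,0,0,0,0.12,0,-1],
  [0,0,0,0,0.12,0,-1],
  [0,0,0,0,0.12,0,-1],
  [0,0,0,0,0.12,0,-1],
  [0,0,0,0,0.12,0,-1],
  [0,0,0,0,0.12,0,-1],
])

```text
t: 7.52
tcp_pos: [0.477, -0.0465, 0.1767]
tool_rot: [0.957, 0.177, 0.228, -0.028]
force: [-0.2, 1.2, -1.3]
finger_gap: 0.602
```

```bash
python3 plan.py 456.7 -68.4 200 18.5 1
```

```text
t 7.52 tcp [477.  -46.5 176.7] psi 21.3 tilt 26.5 F [-0.18  1.15 -1.34] M [-0.043  0.341  0.054] gap mm 51.2
total [-13.7  14.  -32.5] [ 0.018 -0.463  0.041]
row [-13.7  14.  -32.5] [ 0.0179 -0.4627  0.0413] |d| 37.9
```

>>> servo_tool([
  [-3,3,-6,0,0.1,0.01,-1],
  [-3,3,-6,0,0.08,0.01,-1],
  [0,0,0,0,0,0,-1],
])

```text
t: 7.77
tcp_pos: [0.4688, -0.0492, 0.1804]
tool_rot: [0.946, 0.17, 0.274, -0.043]
force: [-0.5, -0.3, -1.7]
finger_gap: 0.604
```

```bash
python3 plan.py 456.7 -68.4 200 18.5 1
```

```text
t 7.77 tcp [468.8 -49.2 180.4] psi 20.6 tilt 32.2 F [-0.51 -0.33 -1.68] M [-0.125  0.395  0.012] gap mm 51.3
total [ -4.9  14.  -26.1] [ 0.003 -0.563  0.032]
row [ -4.9  14.  -26.1] [ 0.0025 -0.5626  0.0316] |d| 30.0
```

>>> servo_tool([
  [0,0,0,0,-0.12,0,-1],
  [0,0,0,0,-0.12,0,-1],
  [0,0,0,0,-0.12,0,-1],
  [0,0,0,0,-0.12,0,-1],
  [0,0,0,0,-0.12,0,-1],
  [0,0,0,0,-0.12,0,-1],
  [0,0,0,0,-0.12,0,-1],
  [0,0,0,0,-0.12,0,-1],
  [0,0,0,0,-0.12,0,-1],
  [0,0,0,0,-0.12,0,-1],
  [0,0,0,0,-0.12,0,-1],
  [0,0,0,0,-0.12,0,-1],
])

```text
t: 8.77
tcp_pos: [0.4739, -0.0457, 0.1914]
tool_rot: [0.944, 0.162, -0.278, 0.071]
force: [-0.5, -0.5, -2.2]
finger_gap: 0.604
```

>>> servo_tool([
  [0,3,0,0,-0.1,0.01,-1],
  [0,3,0,0,-0.06,0.01,-1],
  [0,0,0,0,0,0,-1],
])

```text
t: 9.02
tcp_pos: [0.484, -0.0518, 0.1918]
tool_rot: [0.92, 0.141, -0.35, 0.103]
force: [-0.1, -0.8, -1.5]
finger_gap: 0.605
```

```bash
python3 plan.py 462.5 -319 180 13 12
```

```text
t 9.02 tcp [484.  -51.8 191.8] psi 14.6 tilt 42.8 F [-0.12 -0.77 -1.47] M [ 0.199 -0.555  0.034] gap mm 51.4
total [-57.3 242.7  99.1] [0.129 0.735 0.073]
row [-6.6 20.8  5.2] [0.0108 0.0613 0.006 ] |d| 22.5
```

>>> servo_tool([
  [-6.6,20.8,5.2,0.0108,0.0613,0.006,-1],
  [-6.6,20.8,5.2,0.0108,0.0613,0.006,-1],
  [-6.6,20.8,5.2,0.0108,0.0613,0.006,-1],
  [-6.6,20.8,5.2,0.0108,0.0613,0.006,-1],
  [-6.6,20.8,5.2,0.0108,0.0613,0.006,-1],
  [-6.6,20.8,5.2,0.0108,0.0613,0.006,-1],
  [-6.6,20.8,5.2,0.0108,0.0613,0.006,-1],
  [-6.6,20.8,5.2,0.0108,0.0613,0.006,-1],
  [-6.6,20.8,5.2,0.0108,0.0613,0.006,-1],
  [-6.6,20.8,5.2,0.0108,0.0613,0.006,-1],
])

```text
t: 9.85
tcp_pos: [0.4745, -0.282, 0.2026]
tool_rot: [0.992, 0.116, -0.031, 0.046]
force: [-0.0, 0.2, -2.4]
finger_gap: 0.606
```

```bash
python3 plan.py 462.5 -319 100 13 8
```

```text
t 9.85 tcp [ 474.5 -282.   202.6] psi 13.2 tilt 6.4 F [-0.04  0.2  -2.41] M [ 0.075 -0.057  0.012] gap mm 51.5
total [-12.7  24.3 106.3] [0.085 0.071 0.006]
row [-2.   3.5 13.1] [0.0107 0.0089 0.0007] |d| 13.7
```

>>> servo_tool([
  [-2,3,10,0.02,0.02,0,-1],
  [-2,3,14,0.02,0.02,0,-1],
  [-2,3,16,0.02,0.015,0,-1],
  [-2,3,16,0.01,0.01,0,-1],
  [-2,3,14,0.005,0.005,0,-1],
  [-1,2,8,0,0,0,-1],
  [0,0,4,0,0,0,-1],
  [0,0,0,0,0,0,-1],
])

```text
t: 10.52
tcp_pos: [0.4622, -0.3181, 0.1325]
tool_rot: [0.994, 0.103, 0.006, 0.024]
force: [-0.1, -0.2, -1.9]
finger_gap: 0.605
```

```bash
python3 plan.py 462.5 -319 60 13 4; python3 -c "
from station import manip;import cv2
cv2.imwrite('pics/s1.png',manip.snapshot('scene')['frame'][100:300,180:480,::-1].repeat(2,0).repeat(2,1))"
```

```text
t 10.52 tcp [ 462.2 -318.1  132.5] psi 11.8 tilt 2.9 F [-0.13 -0.16 -1.9 ] M [ 0.046 -0.004 -0.041] gap mm 51.4
total [-0.4 -2.6 72.4] [ 0.049 -0.006 -0.021]
row [-0.  -0.3 18.1] [ 0.0124 -0.0015 -0.0053] |d| 18.1
```

View pics/s1.png

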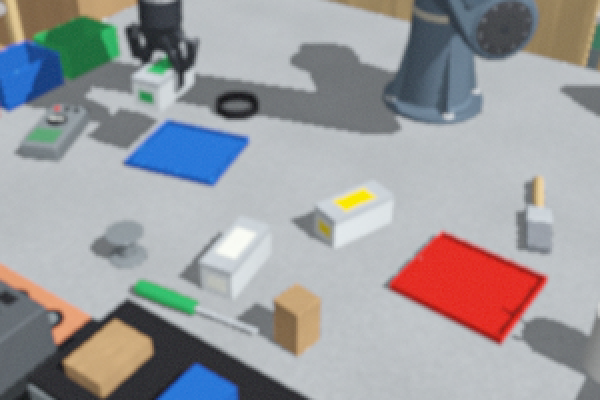

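>>> servo_tool([
  [0,0,12,0.015,0,-0.008,-1],
  [0,-1,18,0.015,0,-0.008,-1],
  [0,-1,20,0.015,-0.003,-0.005,-1],
  [0,0,16,0.005,-0.003,0,-1],
  [0,0,10,0,0,0,-1],
  [0,0,4,0,0,0,-1],
  [0,0,0,0,0,0,-1],
])

```text
t: 11.15
tcp_pos: [0.4682, -0.3192, 0.0529]
tool_rot: [0.993, 0.116, 0.004, 0.004]
force: [-0.3, -0.7, -1.4]
finger_gap: 0.604
```

```bash
python3 plan.py 462.5 -319 17 13 4
```

```text
t 11.15 tcp [ 468.2 -319.2   52.9] psi 13.4 tilt 0.6 F [-0.3  -0.7  -1.39] M [0.012 0.047 0.027] gap mm 51.4
total [-5.8 -1.8 35.9] [ 0.009 -0.006  0.006]
row [-1.4 -0.4  9. ] [ 0.0023 -0.0015  0.0016] |d| 9.1
```

>>> servo_tool([
  [-3,-1,6,0.004,-0.003,0.003,-1],
  [-3,-1,8,0.003,-0.003,0.003,-1],
  [0,0,8,0,0,0,-1],
  [0,0,4,0,0,0,-1],
  [0,0,2,0,0,0,-1],
  [0,0,0,0,0,0,-1],
])

```text
t: 11.65
tcp_pos: [0.4627, -0.3196, 0.0243]
tool_rot: [0.994, 0.113, 0.001, 0.003]
force: [-0.1, 0.7, -1.1]
finger_gap: 0.604
```

```bash
python3 plan.py 462.5 -319 17 13 4
```

```text
t 11.65 tcp [ 462.7 -319.6   24.3] psi 13.0 tilt 0.3 F [-0.12  0.67 -1.11] M [-0.058 -0.051 -0.036] gap mm 51.4
total [-0.1 -0.6  7.3] [ 0.005 -0.002  0.001]
row [-0.  -0.2  1.8] [ 0.0013 -0.0004  0.0001] |d| 1.8
```

>>> servo_tool([
  [0,0,3,0.003,0,0,-1],
  [0,0,3,0.002,0,0,-1],
  [0,0,2,0,0,0,-1],
  [0,0,1.5,0,0,0,-1],
  [0,0,0,0,0,0,-1],
])

```text
t: 12.07
tcp_pos: [0.4635, -0.3203, 0.0178]
tool_rot: [0.994, 0.114, 0.001, 0.001]
force: [0.2, 0.1, -0.8]
finger_gap: 0.603
```

```bash
python3 plan.py 462.5 -319 17 13 4
```

```text
t 12.07 tcp [ 463.5 -320.3   17.8] psi 13.0 tilt 0.2 F [ 0.19  0.13 -0.78] M [ 0.058 -0.014  0.036] gap mm 51.3
total [-0.7 -1.4  0.8] [ 0.002 -0.003  0.001]
row [-0.2 -0.4  0.2] [ 0.0004 -0.0007  0.0002] |d| 0.4
```

>>> servo_tool([
  [0,0,1.5,0,0,0,-1],
  [0,0,1,0,0,0,-1],
  [0,0,0.5,0,0,0,-1],
])

```text
t: 12.32
tcp_pos: [0.464, -0.3206, 0.0172]
tool_rot: [0.994, 0.114, 0.002, 0.001]
force: [-1.1, 0.3, 2.2]
finger_gap: 0.602
```

```bash
python3 plan.py 462.5 -319 17 13 4
```

```text
t 12.32 tcp [ 464.  -320.6   17.2] psi 13.1 tilt 0.2 F [-1.08  0.34  2.18] M [ 0.102  0.307 -0.048] gap mm 51.2
total [-1.1 -1.9  0.2] [ 0.003 -0.003  0.001]
row [-0.3 -0.5  0.1] [ 0.0007 -0.0008  0.0003] |d| 0.5
```

Contact felt (+2.2 N). Opening partway and lifting out.

>>> servo_tool([
  [0,0,0,0,0,0,0.6],
  [0,0,0,0,0,0,0.6],
  [0,0,0,0,0,0,0.6],
  [0,0,-4,0,0,0,0.6],
  [0,0,-12,0,0,0,0.6],
  [0,0,-25,0,0,0,0.6],
  [0,0,-30,0,0,0,1],
  [0,0,-30,0,0,0,1],
  [0,0,-20,0,0,0,1],
])

```text
t: 13.07
tcp_pos: [0.4614, -0.3185, 0.1395]
tool_rot: [0.994, 0.114, -0.001, -0.003]
force: [0.9, 0.3, -0.8]
finger_gap: 1.002
```

```bash
python3 plan.py 466.5 86.3 110 -21 12;python3 plan.py 661 -2.3 110 8 12; python3 -c "
from station import manip;import cv2
cv2.imwrite('pics/s2.png',manip.snapshot('scene')['frame'][100:300,180:480,::-1].repeat(2,0).repeat(2,1))"
```

```text
t 13.07 tcp [ 461.4 -318.5  139.5] psi 13.0 tilt 0.4 F [ 0.88  0.31 -0.77] M [ 0.011  0.017 -0.08 ] gap mm 85.1
total [  96.3 -393.    31.9] [-0.006  0.004  0.594]
row [ -1.1 -34.2   2.6] [-0.0005  0.0003  0.0495] |d| 34.3
t 13.07 tcp [ 461.4 -318.5  139.5] psi 13.0 tilt 0.4 F [ 0.88  0.31 -0.77] M [ 0.011  0.017 -0.08 ] gap mm 85.1
total [ 265.8 -262.8   30.7] [-0.006  0.002  0.088]
row [ 21.3 -22.8   2.5] [-0.0005  0.0002  0.0073] |d| 31.3
```

View pics/s2.png

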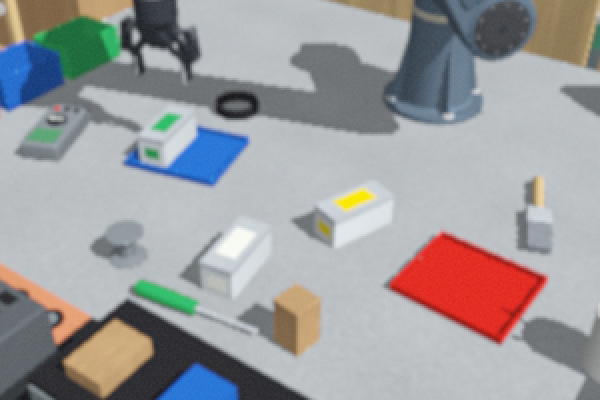

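Green sits upright inside the far half of the blue tray. Next is white.

>>> servo_tool([
  [20,-21,2,0,0,0.007,1],
  [24,-25,3,0,0,0.007,1],
  [24,-25,3,0,0,0.007,1],
  [24,-25,3,0,0,0.007,1],
  [24,-25,3,0,0,0.007,1],
  [24,-25,3,0,0,0.007,1],
  [24,-25,3,0,0,0.007,1],
  [24,-25,3,0,0,0.007,1],
  [22,-23,3,0,0,0.007,1],
  [16,-17,0,0,0,0.007,1],
  [9,-10,0,0,0,0.007,1],
  [3,-3,0,0,0,0.007,1],
])

```text
t: 14.12
tcp_pos: [0.6618, -0.0228, 0.1299]
tool_rot: [0.998, 0.066, 0.01, 0.007]
force: [0.3, -0.9, -0.1]
finger_gap: 1.0
```

>>> servo_tool([
  [0,0,0,0,0,0,1],
  [0,0,0,0,0,0,1],
])

```text
t: 14.28
tcp_pos: [0.6619, -0.0216, 0.1305]
tool_rot: [0.998, 0.068, 0.01, 0.007]
force: [0.0, -0.1, -0.2]
finger_gap: 1.0
```

```bash
python3 plan.py 661 -2.3 80 8 4
```

```text
t 14.28 tcp [661.9 -21.6 130.5] psi 7.8 tilt 1.4 F [ 0.01 -0.05 -0.19] M [ 0.004 -0.007  0.081] gap mm 85.0
total [  0.7 -20.   50.2] [ 0.016 -0.02  -0.004]
row [ 0.3 -4.9 12.6] [ 0.004  -0.0049 -0.0011] |d| 13.5
```

>>> servo_tool([
  [0,-5,8,0.006,-0.008,-0.002,1],
  [0,-7,12,0.006,-0.008,-0.002,1],
  [0,-6,12,0.004,-0.004,0,1],
  [0,-2,8,0,0,0,1],
  [0,0,3,0,0,0,1],
  [0,0,0,0,0,0,1],
])

```text
t: 14.78
tcp_pos: [0.6558, -0.0048, 0.0822]
tool_rot: [0.998, 0.067, -0.004, -0.001]
force: [-0.6, 0.1, 0.2]
finger_gap: 1.0
```

```bash
python3 plan.py 661 -2.3 14 8 4
```

```text
t 14.78 tcp [655.8  -4.8  82.2] psi 7.7 tilt 0.4 F [-0.58  0.11  0.16] M [-0.016  0.034  0.019] gap mm 85.0
total [ 5.9 -1.7 68.2] [-0.002  0.007 -0.006]
row [ 1.4 -0.4 17. ] [-0.0005  0.0018 -0.0015] |d| 17.1
```

>>> servo_tool([
  [2,-1,8,0,0.003,-0.003,1],
  [2,-1,14,0,0.002,-0.003,1],
  [1,0,16,0,0.002,0,1],
  [0,0,12,0,0,0,1],
  [0,0,6,0,0,0,1],
  [0,0,3,0,0,0,1],
  [0,0,0,0,0,0,1],
])

```text
t: 15.37
tcp_pos: [0.6615, -0.0031, 0.0186]
tool_rot: [0.998, 0.07, 0.001, -0.001]
force: [0.5, -0.3, -0.2]
finger_gap: 1.0
```

```bash
python3 plan.py 661 -2.3 14 8 4
```

```text
t 15.37 tcp [661.5  -3.1  18.6] psi 8.0 tilt 0.1 F [ 0.53 -0.34 -0.22] M [ 0.015  0.043 -0.097] gap mm 85.0
total [-0.4 -0.8  4.6] [-0.001 -0.002 -0.   ]
row [-0.1 -0.2  1.2] [-0.0004 -0.0004 -0.0001] |d| 1.2
```

>>> servo_tool([
  [0,-1,3,0,0,0,1],
  [0,0,2,0,0,0,1],
  [0,0,0,0,0,0,-1],
  [0,0,0,0,0,0,-1],
  [0,0,0,0,0,0,-1],
  [0,0,0,0,0,0,-1],
  [0,0,0,0,0,0,-1],
  [0,0,0,0,0,0,-1],
], grip_force=40)

```text
t: 16.03
tcp_pos: [0.6633, -0.0024, 0.0161]
tool_rot: [0.998, 0.07, 0.003, -0.0]
force: [0.0, -0.4, -1.0]
finger_gap: 0.603
```

```bash
python3 plan.py 661 -2.3 200 8 4
```

```text
t 16.03 tcp [663.3  -2.4  16.1] psi 8.0 tilt 0.4 F [ 0.03 -0.37 -1.04] M [ 0.022  0.001 -0.013] gap mm 51.2
total [  -1.    -0.4 -183.9] [ 0.    -0.007 -0.   ]
row [ -0.4  -0.1 -46. ] [ 0.0001 -0.0016 -0.0001] |d| 46.0
```

>>> servo_tool([
  [0,0,-8,0,0,0,-1],
  [0,0,-18,0,0,0,-1],
  [0,0,-26,0,0,0,-1],
  [0,0,-30,0,0,0,-1],
  [0,0,-30,0,0,0,-1],
  [0,0,-30,0,0,0,-1],
  [0,0,-24,0,0,0,-1],
  [0,0,-14,0,0,0,-1],
  [0,0,-6,0,0,0,-1],
  [0,0,0,0,0,0,-1],
  [0,0,0,0,0,0,-1],
])

```text
t: 16.95
tcp_pos: [0.6591, -0.002, 0.2119]
tool_rot: [0.998, 0.069, -0.0, -0.001]
force: [0.0, -0.8, -2.0]
finger_gap: 0.604
```

```bash
python3 plan.py 661 -2.3 200 8 4
```

```text
t 16.95 tcp [659.1  -2.  211.9] psi 8.0 tilt 0.1 F [ 0.04 -0.78 -1.99] M [-0.002  0.02   0.028] gap mm 51.3
total [ 1.8  0.6 11.9] [-0.002 -0.    -0.001]
row [0.5 0.1 3. ] [-0.0005 -0.     -0.0001] |d| 3.0
```

>>> servo_tool([
  [0,0,0,0,0.08,0,-1],
  [0,0,0,0,0.12,0,-1],
  [0,0,0,0,0.12,0,-1],
  [0,0,0,0,0.12,0,-1],
  [0,0,0,0,0.12,0,-1],
  [0,0,0,0,0.12,0,-1],
  [0,0,0,0,0.1,0,-1],
  [0,0,0,0,0.03,0,-1],
  [0,0,0,0,0,0,-1],
])

```text
t: 17.7
tcp_pos: [0.6562, 0.0101, 0.1998]
tool_rot: [0.945, 0.072, 0.317, -0.042]
force: [-0.2, 0.1, -1.5]
finger_gap: 0.603
```

```bash
python3 plan.py 661 -2.3 200 8 4
```

```text
t 17.7 tcp [656.2  10.1 199.8] psi 7.8 tilt 37.3 F [-0.21  0.13 -1.51] M [-0.079  0.47  -0.031] gap mm 51.3
total [ 2.5 13.   1.1] [-0.04  -0.649  0.011]
row [0.7 3.2 0.2] [-0.0101 -0.1623  0.0028] |d| 3.3
```

>>> servo_tool([
  [0,0,0,0,-0.12,0,-1],
  [0,0,0,0,-0.12,0,-1],
  [0,0,0,0,-0.12,0,-1],
  [0,0,0,0,-0.12,0,-1],
  [0,0,0,0,-0.12,0,-1],
  [0,0,0,0,-0.12,0,-1],
  [0,0,0,0,-0.12,0,-1],
  [0,0,0,0,-0.12,0,-1],
  [0,0,0,0,-0.12,0,-1],
  [0,0,0,0,-0.12,0,-1],
  [0,0,0,0,-0.12,0,-1],
  [0,0,0,0,-0.12,0,-1],
])

```text
t: 18.7
tcp_pos: [0.6513, 0.0095, 0.1958]
tool_rot: [0.943, 0.076, -0.325, 0.018]
force: [0.7, -0.1, -1.4]
finger_gap: 0.605
```

>>> servo_tool([
  [0,3,0,0,-0.1,0,-1],
  [0,3,0,0,-0.04,0,-1],
  [0,0,0,0,0,0,-1],
])

```text
t: 18.95
tcp_pos: [0.6541, 0.0027, 0.1866]
tool_rot: [0.914, 0.069, -0.398, 0.031]
force: [-1.4, -0.4, -2.7]
finger_gap: 0.604
```

```bash
python3 plan.py 661 -2.3 200 8 4
```

```text
t 18.95 tcp [654.1   2.7 186.6] psi 8.6 tilt 47.0 F [-1.35 -0.4  -2.69] M [ 0.104 -0.523 -0.049] gap mm 51.4
total [ -5.6   6.  -13.5] [0.006 0.821 0.011]
row [-0.3  1.5 -3.8] [0.0016 0.2052 0.0027] |d| 4.0
```

>>> servo_tool([
  [0,0,0,0,0.12,0,-1],
  [0,0,0,0,0.12,0,-1],
  [0,0,0,0,0.12,0,-1],
  [0,0,0,0,0.12,0,-1],
  [0,0,0,0,0.12,0,-1],
  [0,0,0,0,0.12,0,-1],
  [0,0,0,0,0.12,0,-1],
  [0,0,0,0,0.12,0,-1],
  [0,0,0,0,0.12,0,-1],
  [0,0,0,0,0.12,0,-1],
  [0,0,0,0,0.12,0,-1],
  [0,0,0,0,0.12,0,-1],
])

```text
t: 19.95
tcp_pos: [0.6524, 0.0075, 0.1752]
tool_rot: [0.961, 0.073, 0.265, -0.016]
force: [1.2, 0.3, -0.9]
finger_gap: 0.602
```

```bash
python3 plan.py 661 -2.3 200 8 4
```

```text
t 19.95 tcp [652.4   7.5 175.2] psi 8.8 tilt 30.8 F [ 1.18  0.27 -0.94] M [-0.014  0.336  0.021] gap mm 51.1
total [ 18.7  11.1 -17.6] [ 0.005 -0.538  0.011]
row [ 3.7  2.8 -5.3] [ 0.0013 -0.1345  0.0027] |d| 7.1
```

>>> servo_tool([
  [3,3,-6,0,0.1,0,-1],
  [3,3,-6,0,0.04,0,-1],
  [0,0,0,0,0,0,-1],
])

```text
t: 20.2
tcp_pos: [0.6486, 0.0068, 0.1839]
tool_rot: [0.95, 0.072, 0.303, -0.025]
force: [-0.3, -0.1, -1.3]
finger_gap: 0.605
```

>>> servo_tool([
  [0,0,0,0,-0.12,0,-1],
  [0,0,0,0,-0.12,0,-1],
  [0,0,0,0,-0.12,0,-1],
  [0,0,0,0,-0.12,0,-1],
  [0,0,0,0,-0.12,0,-1],
  [0,0,0,0,-0.12,0,-1],
  [0,0,0,0,-0.12,0,-1],
  [0,0,0,0,-0.12,0,-1],
  [0,0,0,0,-0.12,0,-1],
  [0,0,0,0,-0.12,0,-1],
  [0,0,0,0,-0.12,0,-1],
  [0,0,0,0,-0.12,0,-1],
])

```text
t: 21.2
tcp_pos: [0.6469, 0.0031, 0.1957]
tool_rot: [0.942, 0.054, -0.328, 0.044]
force: [-0.1, 0.1, -1.9]
finger_gap: 0.604
```

>>> servo_tool([
  [0,2,-3,0,-0.03,0,-1],
  [0,2,-3,0,0,0,-1],
  [0,0,0,0,0,0,-1],
])

```text
t: 21.45
tcp_pos: [0.6537, -0.0026, 0.194]
tool_rot: [0.936, 0.045, -0.346, 0.056]
force: [-1.3, 0.0, -1.6]
finger_gap: 0.603
```

```bash
python3 plan.py 444.5 -241 180 13 13
```

```text
t 21.45 tcp [653.7  -2.6 194. ] psi 3.4 tilt 41.0 F [-1.25  0.02 -1.58] M [ 0.135 -0.419 -0.014] gap mm 51.3
total [-160.   209.3  177.2] [ 0.034  0.715 -0.126]
row [-17.3  15.5   8.8] [ 0.0026  0.055  -0.0097] |d| 24.8
```

>>> servo_tool([
  [-17,15.5,9,0.003,0.055,-0.01,-1],
  [-17,15.5,9,0.003,0.055,-0.01,-1],
  [-17,15.5,9,0.003,0.055,-0.01,-1],
  [-17,15.5,9,0.003,0.055,-0.01,-1],
  [-17,15.5,9,0.003,0.055,-0.01,-1],
  [-17,15.5,9,0.003,0.055,-0.01,-1],
  [-17,15.5,9,0.003,0.055,-0.01,-1],
  [-17,15.5,9,0.003,0.055,-0.01,-1],
  [-17,15.5,9,0.003,0.055,-0.01,-1],
  [-17,15.5,9,0.003,0.055,-0.01,-1],
  [-17,15.5,9,0.003,0.055,-0.01,-1],
])

```text
t: 22.37
tcp_pos: [0.4665, -0.2118, 0.1969]
tool_rot: [0.994, 0.101, -0.032, 0.031]
force: [1.0, -0.8, -1.3]
finger_gap: 0.604
```

```bash
python3 plan.py 444.5 -241 150 13 6
```

```text
t 22.37 tcp [ 466.5 -211.8  196.9] psi 11.5 tilt 5.1 F [ 0.96 -0.84 -1.31] M [ 0.061 -0.054 -0.022] gap mm 51.3
total [-24.   21.5  49.9] [ 0.054  0.07  -0.025]
row [-4.3  3.7  8.1] [ 0.009   0.0117 -0.0041] |d| 9.9
```

>>> servo_tool([
  [-4,4,8,0.012,0.015,-0.005,-1],
  [-4,4,10,0.012,0.015,-0.005,-1],
  [-4,3,12,0.012,0.015,-0.005,-1],
  [-3,2,12,0.01,0.015,-0.005,-1],
  [-2,1,10,0.006,0.01,-0.004,-1],
  [0,0,4,0,0,0,-1],
  [0,0,0,0,0,0,-1],
  [0,0,0,0,0,0,-1],
])

```text
t: 23.03
tcp_pos: [0.4375, -0.2379, 0.1527]
tool_rot: [0.995, 0.101, 0.003, 0.013]
force: [0.2, 0.9, -2.1]
finger_gap: 0.608
```

```bash
python3 plan.py 444.5 -241 80 13 6
```

```text
t 23.03 tcp [ 437.5 -237.9  152.7] psi 11.6 tilt 1.5 F [ 0.22  0.88 -2.05] M [ 0.032  0.015 -0.008] gap mm 51.7
total [ 6.   2.5 72.8] [ 0.027 -0.004 -0.024]
row [ 1.   0.6 12.1] [ 0.0045 -0.0006 -0.004 ] |d| 12.2
```

>>> servo_tool([
  [1,1,8,0.008,0,-0.008,-1],
  [2,1,14,0.008,-0.002,-0.008,-1],
  [2,0,18,0.006,-0.002,-0.008,-1],
  [1,0,18,0.004,0,0,-1],
  [0,0,14,0,0,0,-1],
  [0,0,8,0,0,0,-1],
  [0,0,4,0,0,0,-1],
  [0,0,0,0,0,0,-1],
])

```text
t: 23.7
tcp_pos: [0.451, -0.2416, 0.0695]
tool_rot: [0.993, 0.117, 0.004, 0.007]
force: [0.5, -0.5, -1.1]
finger_gap: 0.601
```

```bash
python3 plan.py 444.5 -241 30 13 6
```

```text
t 23.7 tcp [ 451.  -241.6   69.5] psi 13.4 tilt 0.9 F [ 0.45 -0.46 -1.1 ] M [-0.036 -0.008  0.018] gap mm 51.1
total [-6.5 -2.6 39.4] [ 0.014 -0.007  0.007]
row [-1.1 -0.4  6.6] [ 0.0023 -0.0012  0.0011] |d| 6.7
```

>>> servo_tool([
  [-3,-1,5,0.006,-0.003,0.003,-1],
  [-3,-1,10,0.005,-0.003,0.003,-1],
  [0,0,12,0.002,0,0,-1],
  [0,0,8,0,0,0,-1],
  [0,0,4,0,0,0,-1],
  [0,0,0,0,0,0,-1],
])

```text
t: 24.2
tcp_pos: [0.446, -0.2426, 0.0298]
tool_rot: [0.994, 0.114, 0.002, 0.002]
force: [-0.7, 0.2, -1.5]
finger_gap: 0.607
```

```bash
python3 plan.py 444.5 -241 20 13 6
```

```text
t 24.2 tcp [ 446.  -242.6   29.8] psi 13.0 tilt 0.4 F [-0.74  0.24 -1.5 ] M [ 0.002  0.006 -0.003] gap mm 51.6
total [-1.1 -1.9  9.8] [ 0.005 -0.004  0.001]
row [-0.2 -0.3  1.6] [ 0.0008 -0.0007  0.0001] |d| 1.7
```

>>> servo_tool([
  [0,-1,4,0.003,0,0,-1],
  [0,-1,4,0.002,0,0,-1],
  [0,0,2,0,0,0,-1],
  [0,0,1.5,0,0,0,-1],
  [0,0,0,0,0,0,-1],
])

```text
t: 24.62
tcp_pos: [0.4461, -0.2412, 0.0199]
tool_rot: [0.994, 0.113, 0.003, 0.0]
force: [-1.0, -0.6, -0.4]
finger_gap: 0.609
```

```bash
python3 plan.py 444.5 -241 20 13 6
```

```text
t 24.62 tcp [ 446.1 -241.2   19.9] psi 13.0 tilt 0.3 F [-1.   -0.57 -0.41] M [ 0.035 -0.028 -0.051] gap mm 51.8
total [-1.5 -0.5 -0.1] [ 0.001 -0.005  0.001]
row [-0.3 -0.1 -0. ] [ 0.0002 -0.0009  0.0001] |d| 0.3
```

>>> servo_tool([
  [0,0,1,0,0,0,-1],
  [0,0,0.5,0,0,0,-1],
  [0,0,0.5,0,0,0,-1],
])

```text
t: 24.87
tcp_pos: [0.4465, -0.2414, 0.0194]
tool_rot: [0.994, 0.114, 0.003, 0.001]
force: [-0.9, 0.0, 5.4]
finger_gap: 0.602
```

```bash
python3 plan.py 444.5 -241 20 13 6
```

```text
t 24.87 tcp [ 446.5 -241.4   19.4] psi 13.0 tilt 0.4 F [-0.95  0.02  5.42] M [ 0.174  0.342 -0.01 ] gap mm 51.2
total [-1.9 -0.9 -0.7] [ 0.003 -0.006  0.001]
row [-0.3 -0.1 -0.1] [ 0.0005 -0.0011  0.0001] |d| 0.4
```

Contact at +5.4 N. Releasing to a limited opening because of the neighbouring tin.

>>> servo_tool([
  [0,0,0,0,0,0,0.5],
  [0,0,0,0,0,0,0.5],
  [0,0,0,0,0,0,0.5],
  [0,0,-4,0,0,0,0.5],
  [0,0,-12,0,0,0,0.5],
  [0,0,-25,0,0,0,0.5],
  [0,0,-30,0,0,0,0.5],
  [0,0,-30,0,0,0,1],
  [0,0,-20,0,0,0,1],
])

```text
t: 25.62
tcp_pos: [0.4432, -0.2392, 0.1399]
tool_rot: [0.994, 0.113, -0.001, -0.004]
force: [1.1, 0.4, 0.8]
finger_gap: 0.989
```

```bash
python3 plan.py 466.5 86.3 110 -21 10; python3 -c "
from station import manip;import cv2
cv2.imwrite('pics/s3.png',manip.snapshot('scene')['frame'][100:300,180:480,::-1].repeat(2,0).repeat(2,1))"
```

```text
t 25.62 tcp [ 443.2 -239.2  139.9] psi 13.0 tilt 0.4 F [1.09 0.43 0.77] M [-0.027 -0.018  0.025] gap mm 84.1
total [  96.1 -311.7   32.1] [-0.007  0.003  0.594]
row [  1.1 -33.1   3.1] [-0.0007  0.0003  0.0594] |d| 33.3
```

View pics/s3.png

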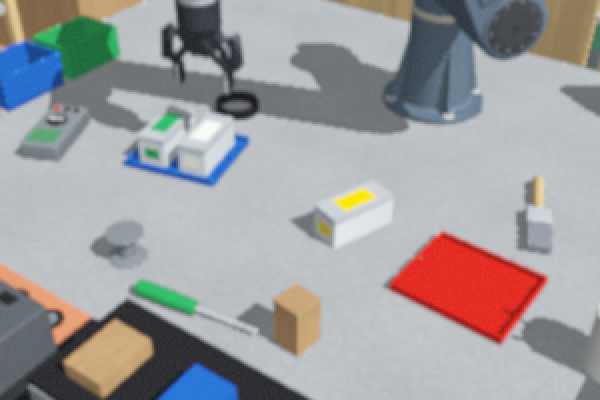

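Both empty tins sit side by side in the blue tray. Yellow is next; I'll still weigh and rock it.

>>> servo_tool([
  [1,-26,2,0,0,0.05,1],
  [1,-33,3,0,0,0.06,1],
  [1,-33,3,0,0,0.06,1],
  [1,-33,3,0,0,0.06,1],
  [1,-33,3,0,0,0.06,1],
  [1,-33,3,0,0,0.06,1],
  [1,-33,3,0,0,0.06,1],
  [1,-30,0,0,0,0.06,1],
  [1,-22,0,0,0,0.06,1],
  [0,-12,0,0,0,0.03,1],
  [0,-4,0,0,0,0,1],
  [0,0,0,0,0,0,1],
])

```text
t: 26.67
tcp_pos: [0.4655, 0.054, 0.1248]
tool_rot: [0.983, -0.181, 0.009, 0.003]
force: [-0.8, -0.3, 0.1]
finger_gap: 1.001
```

```bash
python3 plan.py 466.5 86.3 90 -21 4
```

```text
t 26.67 tcp [465.5  54.  124.8] psi -20.9 tilt 1.1 F [-0.76 -0.32  0.05] M [-0.006  0.019  0.057] gap mm 85.1
total [-11.3 -30.6  34.5] [ 0.003 -0.018  0.002]
row [-2.8 -7.6  8.7] [ 0.0009 -0.0046  0.0005] |d| 11.9
```

>>> servo_tool([
  [-3,-8,6,0.001,-0.006,0,1],
  [-4,-10,10,0.001,-0.006,0,1],
  [-3,-8,10,0,-0.004,0,1],
  [-1,-3,5,0,0,0,1],
  [0,0,0,0,0,0,1],
  [0,0,0,0,0,0,1],
])

```text
t: 27.17
tcp_pos: [0.4648, 0.085, 0.0893]
tool_rot: [0.983, -0.182, -0.001, 0.001]
force: [0.9, -0.3, 0.2]
finger_gap: 1.004
```

```bash
python3 plan.py 466.5 86.3 14 -21 4
```

```text
t 27.17 tcp [464.8  85.   89.3] psi -21.0 tilt 0.2 F [ 0.9  -0.3   0.25] M [ 0.035 -0.043  0.029] gap mm 85.3
total [ 1.2 -2.  75.3] [0.003 0.002 0.   ]
row [ 0.3 -0.5 18.8] [0.0007 0.0004 0.    ] |d| 18.8
```

>>> servo_tool([
  [1,-1,8,0.001,0,0,1],
  [0,-1,16,0,0,0,1],
  [0,0,18,0,0,0,1],
  [0,0,14,0,0,0,1],
  [0,0,8,0,0,0,1],
  [0,0,3,0,0,0,1],
  [0,0,0,0,0,0,1],
])

```text
t: 27.75
tcp_pos: [0.4689, 0.0845, 0.0185]
tool_rot: [0.983, -0.184, 0.001, 0.0]
force: [-0.6, 0.4, 0.2]
finger_gap: 0.996
```

```bash
python3 plan.py 466.5 86.3 14 -21 4
```

```text
t 27.75 tcp [468.9  84.5  18.5] psi -21.2 tilt 0.2 F [-0.57  0.43  0.16] M [-0.047 -0.018  0.03 ] gap mm 84.7
total [-2.9 -0.9  4.5] [ 0.001 -0.003 -0.003]
row [-0.7 -0.2  1.1] [ 0.0001 -0.0007 -0.0007] |d| 1.3
```

>>> servo_tool([
  [-2,-1,3,0,-0.002,-0.002,1],
  [-1,0,2,0,-0.001,0,1],
  [0,0,0,0,0,0,-1],
  [0,0,0,0,0,0,-1],
  [0,0,0,0,0,0,-1],
  [0,0,0,0,0,0,-1],
  [0,0,0,0,0,0,-1],
  [0,0,0,0,0,0,-1],
], grip_force=40)

```text
t: 28.42
tcp_pos: [0.4673, 0.0864, 0.0152]
tool_rot: [0.983, -0.182, 0.002, 0.0]
force: [0.2, 0.4, -2.1]
finger_gap: 0.607
```

```bash
python3 plan.py 466.5 86.3 14 -21 4
```

```text
t 28.42 tcp [467.3  86.4  15.2] psi -21.0 tilt 0.2 F [ 0.19  0.43 -2.12] M [ 0.026  0.008 -0.003] gap mm 51.6
total [-0.8  0.4  1.2] [-0.    -0.003 -0.   ]
row [-0.2  0.1  0.3] [-0.0001 -0.0008 -0.0001] |d| 0.4
```

>>> servo_tool([
  [0,0,-8,0,0,0,-1],
  [0,0,-16,0,0,0,-1],
  [0,0,-24,0,0,0,-1],
  [0,0,-30,0,0,0,-1],
  [0,0,-30,0,0,0,-1],
  [0,0,-30,0,0,0,-1],
  [0,0,-24,0,0,0,-1],
  [0,0,-14,0,0,0,-1],
  [0,0,-6,0,0,0,-1],
  [0,0,0,0,0,0,-1],
  [0,0,0,0,0,0,-1],
])

```text
t: 29.33
tcp_pos: [0.4619, 0.087, 0.2068]
tool_rot: [0.983, -0.183, -0.003, 0.0]
force: [0.2, 0.1, -3.5]
finger_gap: 0.607
```

```bash
python3 plan.py 466.5 86.3 200 -21 4
```

```text
t 29.33 tcp [461.9  87.  206.8] psi -21.0 tilt 0.3 F [ 0.16  0.15 -3.54] M [0.009 0.024 0.045] gap mm 51.6
total [ 4.6 -1.1  6.7] [ 0.002  0.005 -0.001]
row [ 1.1 -0.3  1.7] [ 0.0005  0.0014 -0.0002] |d| 2.1
```

Yellow reads -3.5 N against about -1.5 N for the other two, so it's the heavy one. Rocking it.

>>> servo_tool([
  [0,0,0,0,0.08,0,-1],
  [0,0,0,0,0.12,0,-1],
  [0,0,0,0,0.12,0,-1],
  [0,0,0,0,0.12,0,-1],
  [0,0,0,0,0.12,0,-1],
  [0,0,0,0,0.12,0,-1],
  [0,0,0,0,0.1,0,-1],
  [0,0,0,0,0.03,0,-1],
  [0,0,0,0,0,0,-1],
])

```text
t: 30.08
tcp_pos: [0.4637, 0.0675, 0.2283]
tool_rot: [0.942, -0.167, 0.282, 0.068]
force: [0.1, 0.1, -2.9]
finger_gap: 0.607
```

```bash
python3 plan.py 466.5 86.3 200 -21 4
```

```text
t 30.08 tcp [463.7  67.5 228.3] psi -19.4 tilt 33.8 F [ 0.07  0.13 -2.93] M [0.194 0.391 0.022] gap mm 51.6
total [-18.7 -19.5  20.7] [ 0.032 -0.589  0.014]
row [-3.5 -4.8  6.2] [ 0.008  -0.1472  0.0036] |d| 8.6
```

>>> servo_tool([
  [0,0,0,0,-0.12,0,-1],
  [0,0,0,0,-0.12,0,-1],
  [0,0,0,0,-0.12,0,-1],
  [0,0,0,0,-0.12,0,-1],
  [0,0,0,0,-0.12,0,-1],
  [0,0,0,0,-0.12,0,-1],
  [0,0,0,0,-0.12,0,-1],
  [0,0,0,0,-0.12,0,-1],
  [0,0,0,0,-0.12,0,-1],
  [0,0,0,0,-0.12,0,-1],
  [0,0,0,0,-0.12,0,-1],
  [0,0,0,0,-0.12,0,-1],
])

```text
t: 31.08
tcp_pos: [0.4667, 0.0681, 0.2241]
tool_rot: [0.915, -0.199, -0.344, -0.065]
force: [-0.5, 0.7, -3.1]
finger_gap: 0.607
```

```bash
python3 plan.py 466.5 86.3 200 -21 4
```

```text
t 31.08 tcp [466.7  68.1 224.1] psi -25.1 tilt 41.0 F [-0.53  0.74 -3.13] M [-0.192 -0.59  -0.011] gap mm 51.6
total [  9.9 -16.9  23. ] [-0.003  0.716 -0.06 ]
row [ 1.  -4.2  6.3] [-0.0007  0.1791 -0.0149] |d| 7.6
```

>>> servo_tool([
  [0,-2,3,0,-0.03,0,-1],
  [0,-2,3,0,0,0,-1],
  [0,0,0,0,0.12,-0.008,-1],
  [0,0,0,0,0.12,-0.008,-1],
  [0,0,0,0,0.12,-0.008,-1],
  [0,0,0,0,0.12,-0.008,-1],
  [0,0,0,0,0.12,-0.008,-1],
  [0,0,0,0,0.12,-0.008,-1],
  [0,0,0,0,0.12,-0.008,-1],
  [0,0,0,0,0.12,-0.008,-1],
  [0,0,0,0,0.12,0,-1],
  [0,0,0,0,0.12,0,-1],
])

```text
t: 32.08
tcp_pos: [0.4631, 0.0764, 0.2099]
tool_rot: [0.958, -0.191, 0.213, 0.036]
force: [-0.4, -1.3, -3.4]
finger_gap: 0.605
```

>>> servo_tool([
  [0,0,0,0,0.12,0,-1],
  [0,0,0,0,0.12,0,-1],
  [0,0,0,0,0.12,0,-1],
  [0,0,0,0,0.04,0,-1],
  [0,0,0,0,0,0,-1],
])

```text
t: 32.5
tcp_pos: [0.4614, 0.0594, 0.254]
tool_rot: [0.932, -0.177, 0.31, 0.057]
force: [0.5, -0.1, -2.6]
finger_gap: 0.605
```

```bash
python3 plan.py 466.5 86.3 200 -21 4
```

```text
t 32.5 tcp [461.4  59.4 254. ] psi -21.6 tilt 36.7 F [ 0.48 -0.06 -2.63] M [ 0.201  0.476 -0.01 ] gap mm 51.4
total [-36.4 -26.8  40.3] [ 0.    -0.641 -0.008]
row [-6.5 -6.7 12.2] [ 0.     -0.1602 -0.0021] |d| 15.3
```

>>> servo_tool([
  [0,0,0,0,-0.12,0,-1],
  [0,0,0,0,-0.12,0,-1],
  [0,0,0,0,-0.12,0,-1],
  [0,0,0,0,-0.12,0,-1],
  [0,0,0,0,-0.12,0,-1],
  [0,0,0,0,-0.12,0,-1],
  [0,0,0,0,-0.12,0,-1],
  [0,0,0,0,-0.12,0,-1],
  [0,0,0,0,-0.12,0,-1],
  [0,0,0,0,-0.12,0,-1],
  [0,0,0,0,-0.12,0,-1],
  [0,0,0,0,-0.12,0,-1],
])

```text
t: 33.5
tcp_pos: [0.4594, 0.0634, 0.2574]
tool_rot: [0.928, -0.202, -0.301, -0.08]
force: [0.6, 0.7, -1.5]
finger_gap: 0.611
```

```bash
python3 plan.py 466.5 86.3 200 -21 4
```

```text
t 33.5 tcp [459.4  63.4 257.4] psi -24.0 tilt 36.3 F [ 0.57  0.74 -1.47] M [-0.149 -0.444 -0.059] gap mm 51.9
total [ 31.7 -22.2  48.6] [-0.048  0.632 -0.061]
row [ 5.1 -5.6 13.8] [-0.0119  0.1579 -0.0152] |d| 15.7
```

Force readings for yellow mostly sit around -3 N (one at -1.5), but the moments look like those of the empty tins. I'll level it over the red tray and take still readings to settle this.

```bash
python3 plan.py 492 302 170 -3.3 11
```

```text
t 33.5 tcp [459.4  63.4 257.4] psi -24.0 tilt 36.3 F [ 0.57  0.74 -1.47] M [-0.149 -0.444 -0.059] gap mm 51.9
total [  -2.5 -227.5  117.6] [-0.145  0.62  -0.359]
row [  0.3 -21.4   9.3] [-0.0132  0.0564 -0.0327] |d| 23.3
```

>>> servo_tool([
  [0,-21,9,-0.013,0.056,-0.033,-1],
  [0,-21,9,-0.013,0.056,-0.033,-1],
  [0,-21,9,-0.013,0.056,-0.033,-1],
  [0,-21,9,-0.013,0.056,-0.033,-1],
  [0,-21,9,-0.013,0.056,-0.033,-1],
  [0,-21,9,-0.013,0.056,-0.033,-1],
  [0,-21,9,-0.013,0.056,-0.033,-1],
  [0,-21,9,-0.013,0.056,-0.033,-1],
  [0,-21,9,-0.013,0.056,-0.033,-1],
  [0,-18,6,-0.013,0.05,-0.03,-1],
  [0,-8,0,0,0.02,0,-1],
  [0,0,0,0,0,0,-1],
])

```text
t: 34.5
tcp_pos: [0.5055, 0.3017, 0.1738]
tool_rot: [0.997, -0.068, -0.014, -0.028]
force: [-0.1, -0.4, -3.4]
finger_gap: 0.607
```

>>> servo_tool([
  [0,0,0,0,0,0,-1],
])

```text
t: 34.58
tcp_pos: [0.5048, 0.3023, 0.1737]
tool_rot: [0.997, -0.068, -0.015, -0.028]
force: [-0.1, -0.9, -2.9]
finger_gap: 0.607
```

>>> servo_tool([
  [0,0,0,0,0,0,-1],
])

```text
t: 34.67
tcp_pos: [0.5048, 0.302, 0.1737]
tool_rot: [0.997, -0.069, -0.016, -0.029]
force: [0.3, -0.3, -3.4]
finger_gap: 0.601
```

>>> servo_tool([
  [0,0,0,0,0,0,-1],
])

```text
t: 34.75
tcp_pos: [0.5053, 0.3011, 0.1738]
tool_rot: [0.997, -0.07, -0.016, -0.029]
force: [-1.1, -0.5, -2.3]
finger_gap: 0.604
```

>>> servo_tool([
  [0,0,0,0,0,0,-1],
])

```text
t: 34.83
tcp_pos: [0.5059, 0.3001, 0.174]
tool_rot: [0.997, -0.072, -0.016, -0.029]
force: [0.9, 0.1, -3.3]
finger_gap: 0.603
```

>>> servo_tool([
  [0,0,0,0,0,0,-1],
])

```text
t: 34.92
tcp_pos: [0.5066, 0.299, 0.1741]
tool_rot: [0.997, -0.073, -0.016, -0.029]
force: [-0.9, -0.3, -2.9]
finger_gap: 0.603
```

```bash
python3 plan.py 492 302 100 -3.3 6; python3 - <<'E'
from station import manip
import cv2
for i in range(4):
    f=manip.snapshot('scene')['frame'];s=manip.sense();print(s['t'],s['force'].round(2),s['ft_torque'].round(3),s['tau'].round(2))
cv2.imwrite('pics/s4.png',f[100:300,180:480,::-1].repeat(2,0).repeat(2,1))
E
```

```text
t 34.92 tcp [506.6 299.  174.1] psi -8.3 tilt 3.8 F [-0.94 -0.26 -2.9 ] M [-0.083  0.023 -0.004] gap mm 51.3
total [-12.2   3.4  74.5] [-0.058  0.034 -0.088]
row [-2.2  0.2 12.4] [-0.0096  0.0057 -0.0147] |d| 12.6
34.9667 [ 0.37 -0.58 -3.07] [-0.083  0.042  0.04 ] [ 4.500e-01 -4.431e+01 -1.584e+01  2.900e-01  3.000e-02 -0.000e+00]
35.0167 [ 0.4  -0.35 -2.61] [-0.005  0.046 -0.027] [-3.000e-02 -4.430e+01 -1.596e+01  2.100e-01 -1.000e-02 -0.000e+00]
35.0667 [-0.36 -0.08 -3.42] [-0.017  0.02   0.009] [-1.100e-01 -4.431e+01 -1.602e+01  2.100e-01 -2.000e-02 -0.000e+00]
35.1167 [ 0.31  0.13 -2.53] [-0.029  0.064 -0.01 ] [-1.200e-01 -4.432e+01 -1.603e+01  2.100e-01 -2.000e-02 -0.000e+00]
```

View pics/s4.png

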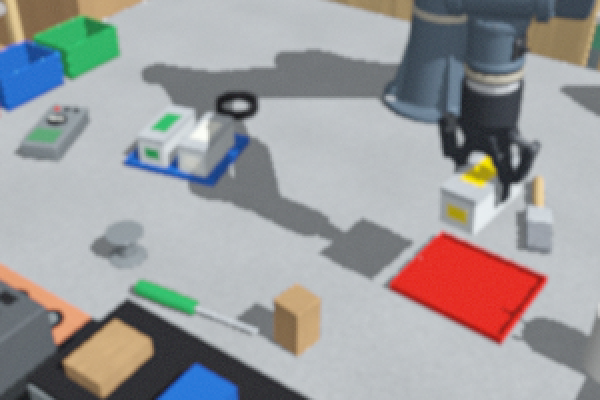

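Nine still readings average -3.0 N, about twice green and white, so yellow is the non-empty tin. The picture shows it held level, above and beside the red tray. Lowering it.

>>> servo_tool([
  [-2,0,8,-0.012,0.006,-0.018,-1],
  [-2,1,12,-0.012,0.008,-0.02,-1],
  [-3,1,14,-0.012,0.008,-0.02,-1],
  [-2,1,14,-0.01,0.006,-0.018,-1],
  [-2,0,12,-0.006,0.003,-0.01,-1],
  [0,0,8,0,0,0,-1],
  [0,0,3,0,0,0,-1],
  [0,0,0,0,0,0,-1],
])

```text
t: 35.78
tcp_pos: [0.4938, 0.3005, 0.0987]
tool_rot: [1.0, -0.025, 0.001, -0.001]
force: [-0.5, -0.5, -3.2]
finger_gap: 0.606
```

```bash
python3 plan.py 492 302 50 -3.3 6
```

```text
t 35.78 tcp [493.8 300.5  98.7] psi -2.9 tilt 0.2 F [-0.47 -0.54 -3.15] M [-0.033  0.123 -0.026] gap mm 51.5
total [-1.9 -1.3 48.7] [-0.003 -0.001  0.008]
row [-0.3 -0.2  8.1] [-0.0004 -0.0002  0.0013] |d| 8.1
```

>>> servo_tool([
  [-1,-1,8,-0.001,0,0.004,-1],
  [-1,0,14,0,0,0.002,-1],
  [0,0,16,0,0,0,-1],
  [0,0,12,0,0,0,-1],
  [0,0,6,0,0,0,-1],
  [0,0,3,0,0,0,-1],
  [0,0,0,0,0,0,-1],
])

```text
t: 36.37
tcp_pos: [0.4969, 0.3035, 0.0392]
tool_rot: [1.0, -0.029, 0.006, -0.003]
force: [-0.3, -0.5, -3.0]
finger_gap: 0.606
```

```bash
python3 plan.py 492 302 19.2 -3.3 6
```

```text
t 36.37 tcp [496.9 303.5  39.2] psi -3.4 tilt 0.7 F [-0.27 -0.51 -2.96] M [0.009 0.101 0.044] gap mm 51.5
total [-5.   1.9 20. ] [-0.006 -0.011 -0.001]
row [-0.8  0.3  3.3] [-0.001  -0.0018 -0.0002] |d| 3.4
```

>>> servo_tool([
  [-2,1,4,-0.003,-0.005,0,-1],
  [-2,1,6,-0.003,-0.005,0,-1],
  [-1,0,5,0,-0.001,0,-1],
  [0,0,3,0,0,0,-1],
  [0,0,0,0,0,0,-1],
])

```text
t: 36.78
tcp_pos: [0.4936, 0.3024, 0.0218]
tool_rot: [1.0, -0.029, 0.002, -0.001]
force: [0.2, 0.6, -2.5]
finger_gap: 0.604
```

```bash
python3 plan.py 492 302 19.2 -3.3 6
```

```text
t 36.78 tcp [493.6 302.4  21.8] psi -3.4 tilt 0.2 F [ 0.2   0.55 -2.54] M [ 0.006  0.079 -0.016] gap mm 51.3
total [-1.5  0.5  2.6] [-0.001 -0.004 -0.001]
row [-0.3  0.1  0.4] [-0.0002 -0.0006 -0.0002] |d| 0.5
```

>>> servo_tool([
  [0,0,1.5,0,-0.001,0,-1],
  [0,0,1.5,0,0,0,-1],
  [0,0,0.5,0,0,0,-1],
  [0,0,0,0,0,0,-1],
])

```text
t: 37.12
tcp_pos: [0.4938, 0.3026, 0.0199]
tool_rot: [1.0, -0.029, 0.002, -0.001]
force: [-0.1, 0.4, -3.5]
finger_gap: 0.603
```

```bash
python3 plan.py 492 302 19.2 -3.3 6
```

```text
t 37.12 tcp [493.8 302.6  19.9] psi -3.4 tilt 0.3 F [-0.06  0.42 -3.52] M [ 0.007  0.025 -0.011] gap mm 51.2
total [-1.8  0.7  0.7] [-0.002 -0.004 -0.001]
row [-0.3  0.1  0.1] [-0.0003 -0.0007 -0.0002] |d| 0.3
```

>>> servo_tool([
  [0,0,1.2,0,0,0,-1],
  [0,0,1,0,0,0,-1],
  [0,0,0.5,0,0,0,-1],
])

```text
t: 37.37
tcp_pos: [0.4941, 0.3027, 0.0195]
tool_rot: [1.0, -0.029, 0.003, -0.001]
force: [-0.8, -1.6, 0.5]
finger_gap: 0.604
```

```bash
python3 plan.py 492 302 19.2 -3.3 6
```

```text
t 37.37 tcp [494.1 302.7  19.5] psi -3.3 tilt 0.3 F [-0.75 -1.59  0.47] M [-0.167  0.034 -0.075] gap mm 51.4
total [-2.1  0.9  0.3] [-0.002 -0.006 -0.001]
row [-0.3  0.1  0. ] [-0.0003 -0.0009 -0.0001] |d| 0.4
```

Touching at the expected height. One more gentle press, then release.

>>> servo_tool([
  [0,0,0.7,0,-0.002,0,-1],
  [0,0,0.5,0,-0.002,0,-1],
])

```text
t: 37.53
tcp_pos: [0.494, 0.3027, 0.0195]
tool_rot: [1.0, -0.029, 0.001, -0.001]
force: [-2.3, -1.8, 5.4]
finger_gap: 0.603
```

>>> servo_tool([
  [0,0,0,0,0,0,0.6],
  [0,0,0,0,0,0,0.6],
  [0,0,0,0,0,0,0.6],
  [0,0,-4,0,0,0,0.6],
  [0,0,-12,0,0,0,0.6],
  [0,0,-25,0,0,0,0.6],
  [0,0,-30,0,0,0,1],
  [0,0,-30,0,0,0,1],
  [0,0,-30,0,0,0,1],
  [0,0,-20,0,0,0,1],
  [0,0,0,0,0,0,1],
])

```text
t: 38.45
tcp_pos: [0.4953, 0.303, 0.1799]
tool_rot: [1.0, -0.029, 0.002, -0.002]
force: [0.0, 0.5, 0.7]
finger_gap: 1.001
```

```bash
python3 - <<'E'
from station import manip
from h import *
s=manip.sense();print(s['t'],s['tcp_pos'],s['force'].round(2))
S=manip.snapshot('scene');T=manip.snapshot('top')
np.savez("sceneE.npz",**S);np.savez("topE.npz",**T)
cv2.imwrite('pics/s5.png',S['frame'][100:300,180:480,::-1].repeat(2,0).repeat(2,1))
cv2.imwrite('pics/t5.png',cv2.resize(T['frame'][100:300,200:500,::-1],None,fx=2.6,fy=2.6))
E
```

```text
38.45 [0.49529816 0.30295001 0.17993251] [0.02 0.48 0.74]
```

View pics/s5.png

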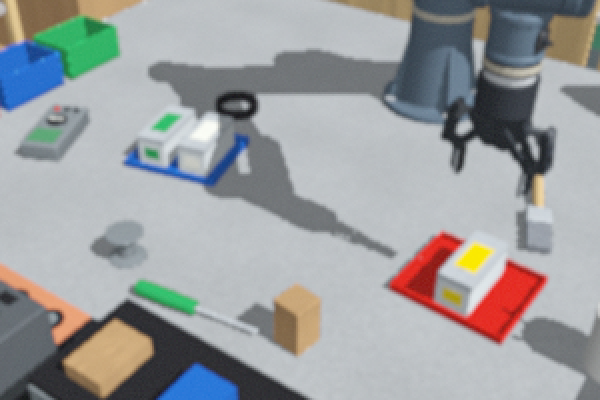

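View pics/t5.png

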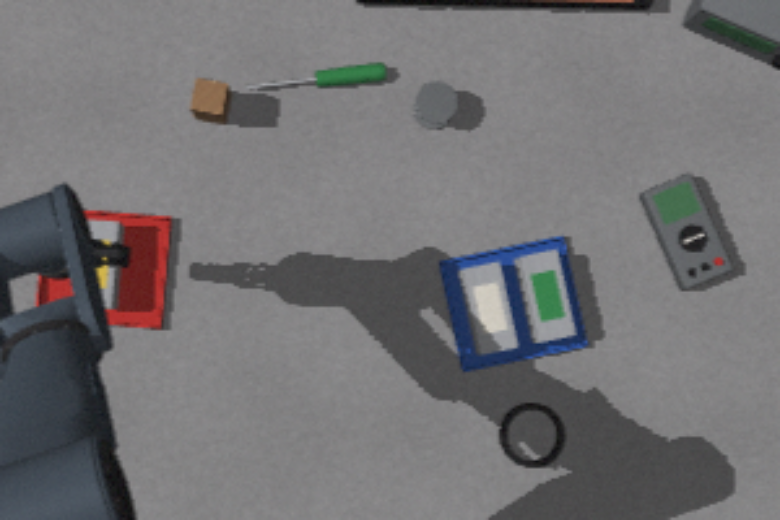

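```bash
python3 - <<'E'
from h import *
T=np.load("topE.npz");S=np.load("sceneE.npz")
a=comps(T,(395,190,430,240),C["green"],20)[0];b=comps(S,(245,145,280,172),C["green"],10)[0]
print("green",tri(T,a[1],S,b[1]),b[1])
y=comps(S,(395,210,440,260),C["yellow"],12);print("yellow",y[0][0],onz(S,y[0][1],.060))
ys,xs=np.nonzero(y[0][2]);P=onz(S,np.c_[xs,ys],.06)[:,:2];print(cv2.minAreaRect((P*1e3).astype(np.float32)))
a=comps(T,(370,190,402,240),lambda h,f:(f.min(-1)>150)&(f[...,0]-f[...,2]>4),20);print("white",a[0][0],onz(T,a[0][1],.06))
E
python3 - <<'E'
from station import manip
print(manip.sign_off(),manip.sense()['t'])
E
```

```text
green (array([ 0.46341986, -0.31985531,  0.05954728]), [np.float64(0.42669038893765715), np.float64(0.42669038893777467)]) [262.73214286 160.73214286]
yellow 142 [[0.49383997 0.30381182 0.06      ]]
((493.0554504394531, 303.7286071777344), (29.60204315185547, 61.06782531738281), 87.45269012451172)
white 172 [[ 0.44612553 -0.24114233  0.06      ]]
the job is handed in; nothing more can be done
the job is handed in; nothing more can be done
```

The job is done and handed in at about 38.6 s: the green and white tins are in the blue tray, and yellow, the one that isn't empty, is in the red tray. I lifted each tin to 0.17–0.26 m and rocked it four times, between about +31 and -47 degrees. Each tin was put away before I picked up the next, set down until I felt contact (up to 5.4 N), then released.

**Which tin was full:** the wrist force was about 1.5 N for green and white. For yellow, nine readings held still averaged 3.0 N.

**Last checks:**
- **Green:** the lid measured from both views is 59.5 mm high (60 expected on the tray floor), and the tin is within about 2 mm of its slot.
- **White and yellow:** white was measured from the top view and yellow from the scene view, because the arm hid yellow from above. Taking the lids at 60 mm, both are within about 3 mm of target. Neither lid height was checked from two views after placing.
- **Other items:** by eye in the final pictures, those in view looked unmoved. The pen pot was outside the cropped pictures. Gripper open and clear.

**Disagreements:**
- The moment readings while rocking did not separate yellow from the empty tins, and one yellow force reading during a swing was only 1.5 N. I relied on the still readings.
- The red and blue tray corners measured 4–10 mm high, against the stated 15 mm rim. The tins still settled at the expected floor height.

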